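Hold a coated sample paddle in the slot of the curing box

TASK

Lift the narrow sample paddle up off its hooks on the drying rack and lower its blade through the slot in the lid of the grey curing box until well over half of the blade is inside, so that the light can reach its coat. Finish while still holding it there by the handle: upright, still, its crossbar clear above the lid and its foot clear of the box floor. Leave the wide paddle hanging on its hooks and do not disturb the bottle beside the box or the jar beside the rack.

Things in the scene. Friction and masses are not known exactly. Their poses are not given: they have to be found in the camera images.
- narrow_paddle: Sample paddle to cure, about 0.1 kg, hanging by its crossbar (8 mm round, 110 mm long, along y), on which it can rock. Wooden handle above it: 12 mm thick (x), 30 mm wide (y), up to 46 mm above the crossbar axis. Plywood blade below it: 8 mm thick (x), 50 mm wide (y), down to 90 mm below that axis. Origin: middle of the crossbar axis; z up along the handle.
- narrow_handle (a point): Where to grasp the narrow paddle: middle of its wooden handle (12 mm thick in x), 28 mm above the crossbar axis; axes as the paddle's.
- narrow_foot (a point): Middle of the lower edge of the narrow paddle's blade, 90 mm below the crossbar axis; axes as the paddle's.
- wide_paddle: The other paddle on the rack, the same but with a blade 76 mm wide: too wide for the slot. It stays where it hangs. Origin and axes as for the narrow paddle.
- curing_box: Fixed grey metal box on the bench, 120 mm (x) x 170 mm (y) x 110 mm high, with an amber guard window in its front (-x) side and a slot in its flat metal lid; empty inside, its floor 96 mm below the lid's top face. Origin under its middle.
- slot_mouth (a point): Middle of the slot in the box's lid, level with the lid's top face, 110 mm above the bench. The slot goes straight through the 12 mm thick lid and measures 10 mm (x) by 52 mm (y), 2 mm more than the blade each way; its top edges are chamfered 4 mm all round. x across the slot, y along it, z up.
- rack: Fixed drying rack: base board 115 x 290 mm, and along its back (+x) an upright board whose front face is 38 mm behind the hook row and whose top is 9 mm below the crossbars. The paddles hang 75 mm either side of its middle along y (either one on either side). Origin on the bench under the middle of the hook row.
- rack_row (a point): Middle of the rack's hook row at the height of the crossbar axes, 125 mm above the bench; y along the row, x to the back. Each paddle rests in two V-shaped steel hooks, 46 mm either side of its middle, open at the top; their tips stand about 7 mm above the crossbar axis, so lift a paddle straight up 20 mm or more before moving it sideways.
- bottle: Small capped bottle, 46 mm across, 108 mm tall, standing on the bench beside the curing box at its -y end. Origin under its base.
- jar: Jar with a white lid, 70 mm across, 110 mm tall, standing on the bench beside the rack at its +y end. Origin under its base.

How it is judged:
By the outcome, as a careful person would: the job done as asked, in the order asked, and still so for the second after the job is handed in, while the arm keeps its last pose, push and grip.
It also fails if it takes over 58 s, if anything falls off the work surface, if the arm or the gripper's body presses on something with over 40 N, if the wrist force passes 120 N, or if a joint passes its speed limit or range.

ROBOT

A 7-joint arm with a two-finger parallel gripper is mounted at the origin on a cart in front of the work surface, level with it; the furniture and walls round the work are solid. World frame = base frame: x ahead of the robot, y to its left, z up, the work surface at z = 0. Lengths are in m, angles in rad, forces in N, time in s.
With the tool pointing down it reaches from about 0.4 to 0.85 m from the base axis. Payload 10.4 kg.
Tool frame: the origin (TCP) lies midway between the tips of the shut fingers; the grasp point (between the pads) lies 19 mm behind it; z points along the fingers, y is the direction in which the jaws open and shut (so a half turn about z gives the same grasp; the last joint's range is limited). The gripper opens to 87 mm and grips with 3 to 60 N. Pads are 19 mm wide; open, the fingers measure 117 mm over their backs; the gripper's body (75 mm by 190 mm) begins 51 mm behind the grasp point.
Start: joints at [1.164, 0.332, -0.065, 1.46, 0.022, 1.35, -0.088], TCP at [0.234, -0.58, 0.19] pointing down, gripper open.
Joint ranges: [-2.6, 2.6], [-0.5, 2.12], [-1.47, 1.34], [0.16, 2.42], [-1.27, 4.41], [0.06, 2.06], [-2.6, 2.6]. Speed limits (rad/s): [2.22, 2.22, 2.79, 2.79, 3.14, 3.14, 3.14].

INTERFACE

Orientations are given as a unit quaternion [w, x, y, z].
In Python, from bench import manip gives the robot as it stands.
- The arm moves only by the tool play_rows, never from a script. Its argument "steps" is a list of rows, each a list of 2 entries, a list of its own where there are three numbers: the shift along the tool's x, y, z in mm, then the turn, a rotation vector about the tool's x, y, z in rad. A call has 1 to 5 rows; each row shifts and turns the commanded pose from where the row before left it, along the tool's axes as they then stand; what a row does not reach is not made up. A row lasts 1/8 s, in which the tool goes at most 62.5 mm and 10.7 degrees, less where a joint would pass 70% of its speed; a pose out of reach is approached as far as the arm can. A call is refused whole if a number of a shift passes 62.5 or a number of a turn 0.188, either way. A call with a gripper value outside its range is refused whole. "fingers" is the gripper's target within -1 to 1 (fully open at 1, half-way at 0, shut at -1), set as the call begins (left out, the last holds). The fingers move at their own pace and stop on an object; "grip_force" is the grip in N (left out, the last holds). Time passes only in rows, so rows that do not move let the fingers close. It gives the time, the measured TCP pose, the force and the opening at its end, in the units of the state.
- manip.state(): the state, without advancing time (a new reading comes with each control period).
- manip.snapshot(name): name is "side" or "top" or "wrist"; returns a dict with "pixels" (400x640x3 uint8, red, green, blue), "camera_matrix" (3x3 intrinsics, pixels), "k1" (the pictures are not rectified: a ray, as slopes to the right and down, at radius r is drawn at 1 + k1 r^2 times it, then the intrinsics apply), "R" (3x3) and "t" (3): a world point X has camera coordinates R X + t. Camera axes: x right, y down, z forward; pixel columns grow to the right and rows downward; lengths in m; the calibration is good to about 2 mm. A picture is of the moment at which its call begins. There is no depth.
- manip.sign_off(): hands the job in, once; it reports no verdict.
The state is a dict: "t": time; "qpos": joint angles; "qd": joint speeds; "effort": joint torques, N m; "eef_pos": TCP position; "orientation": TCP orientation; "contact_force": force on the tool from outside, world axes, zero at the start; "moment": the same for the moment, N m; "finger_gap": opening from 0.0 (shut) to 1.0 (fully open).
Only numpy, scipy, OpenCV 4.12 (cv2) and the standard library are available. Lean on these libraries where they do the work, as an engineer would, in place of code of your own. Each camera call takes 0.05 s, during which the arm holds its last target.

## Working session

There is one attempt and no reset: what is moved stays moved. The work goes in short steps, Python scripts to look and compute and a tool call to move; the robot and the scene stay as the last step left them, time stands still between calls to the robot, and variables do not carry over. Pictures are saved under pics/ and viewed, and the job is handed in when it is done.

Besides the shell and the picture viewer there is one more tool, called after "Emit:" by a JSON object that holds its "fn" and its "kwargs", one argument or row to a line. play_rows: Moves the arm, as the interface text tells. Its arguments: {"type":"object","properties":{"steps":{"type":"array","items":{"type":"array"}},"fingers":{"type":"number"},"grip_force":{"type":"number"}},"required":["steps"]}

```bash
mkdir -p pics; python3 - <<'E'
from bench import manip
import cv2
s=manip.state();print(s)
for n in ["side","top","wrist"]:
    d=manip.snapshot(n);cv2.imwrite(f"pics/{n}0.png",d["pixels"][:,:,::-1]);print(n,d["camera_matrix"],d["k1"],d["R"],d["t"])
E
```

```text
{'t': 0.0, 'qpos': array([ 1.16438452,  0.33290357, -0.06470888,  1.46094717,  0.02162833,
        1.34984401, -0.08848701]), 'qd': array([-0.0007963 ,  0.00077048, -0.00045587, -0.00010114,  0.00085794,
        0.00189776, -0.00039962]), 'effort': array([-3.90663092e-05, -6.23249245e+01,  2.47283815e-02, -3.89902461e+01,
       -6.13830099e-02,  3.96575499e-02,  1.88644281e-04]), 'eef_pos': array([ 0.23386888, -0.57914481,  0.18933139]), 'orientation': array([-6.80238552e-04,  9.81637615e-01,  1.90754028e-01, -1.76567651e-04]), 'contact_force': array([ 0.50352439,  0.68383794, -0.74748446]), 'moment': array([-0.01308485, -0.00563396, -0.01234917]), 'finger_gap': 0.9978596502141925}
side [[368.00374102   0.         320.35911566]
 [  0.         368.00374102 199.29697575]
 [  0.           0.           1.        ]] 0.028504946606153207 [[-0.9868846  -0.16116135  0.00926344]
 [-0.08471921  0.46822984 -0.87953594]
 [ 0.13740978 -0.86878526 -0.47574228]] [0.53337139 0.14465104 1.12664721]
top [[415.66025039   0.         312.75698588]
 [  0.         415.66025039 198.24584679]
 [  0.           0.           1.        ]] -0.012933881142984325 [[-0.02197506 -0.99963038  0.01600639]
 [-0.99187794  0.01979279 -0.12564394]
 [ 0.12528069 -0.01863742 -0.99194627]] [0.02910659 0.56834335 1.36015563]
wrist [[304.77609092   0.         320.22635697]
 [  0.         304.77609092 200.37644536]
 [  0.           0.           1.        ]] -0.060495999991927944 [[ 0.3747502  -0.92712504 -0.00120477]
 [-0.89337763 -0.36145607  0.26688184]
 [-0.2478683  -0.09893771 -0.96372851]] [-0.62546296 -0.03328754  0.39128698]
```

View pics/side0.png

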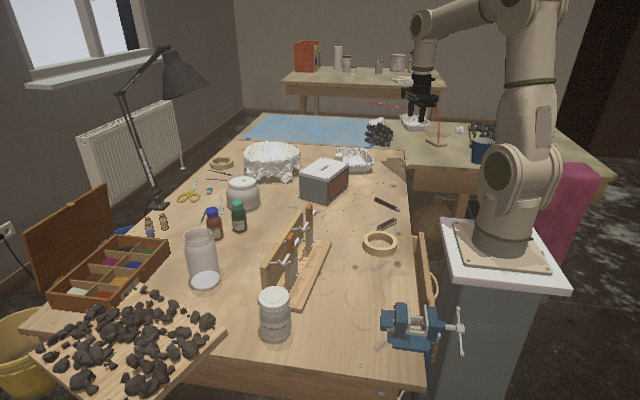

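View pics/top0.png

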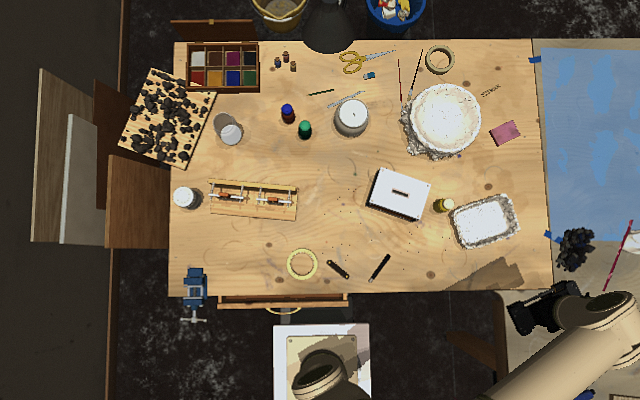

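View pics/wrist0.png

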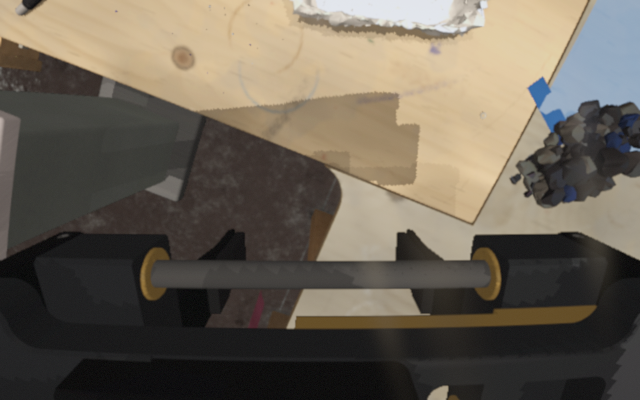

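The top view shows the rack near (253,199) with handles near (227,197) and (275,200), the box near (398,193) with its slot at (400,191), the jar at (186,197) and the bottle at (443,205). I'll zoom in next.

```bash
cat > h.py <<'E'
import numpy as np, cv2
from bench import manip
def ray(d,u,v):
    K=d["camera_matrix"];x=(u-K[0,2])/K[0,0];y=(v-K[1,2])/K[1,1]
    rd=np.hypot(x,y);r=rd
    for _ in range(20): r=rd/(1+d["k1"]*r*r)
    f=r/rd if rd>0 else 1
    R=np.array(d["R"]);t=np.array(d["t"])
    return -R.T@t, R.T@np.array([x*f,y*f,1])
def atz(d,u,v,z):
    c,r=ray(d,u,v);return c+r*(z-c[2])/r[2]
def proj(d,X):
    p=np.array(d["R"])@np.array(X)+d["t"];x,y=p[0]/p[2],p[1]/p[2];k=1+d["k1"]*(x*x+y*y);K=d["camera_matrix"]
    return np.array([K[0,0]*x*k+K[0,2],K[1,1]*y*k+K[1,2]])
def crop(d,u0,v0,u1,v1,s,name):
    im=d["pixels"][v0:v1,u0:u1,::-1];im=cv2.resize(im,None,fx=s,fy=s,interpolation=cv2.INTER_CUBIC);cv2.imwrite(f"pics/{name}.png",im)
E
python3 - <<'E'
from h import *
d=manip.snapshot("top");crop(d,200,165,310,230,7,"tc_rack");crop(d,350,150,470,230,6,"tc_box")
d=manip.snapshot("side");crop(d,240,190,350,350,3.7,"sc_rack");crop(d,280,140,380,220,7,"sc_box")
E
```

```text
(no output)
```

View pics/tc_rack.png

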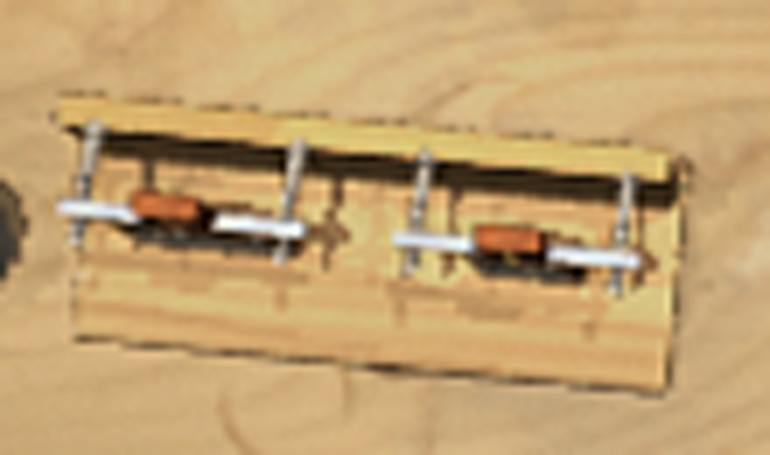

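View pics/tc_box.png

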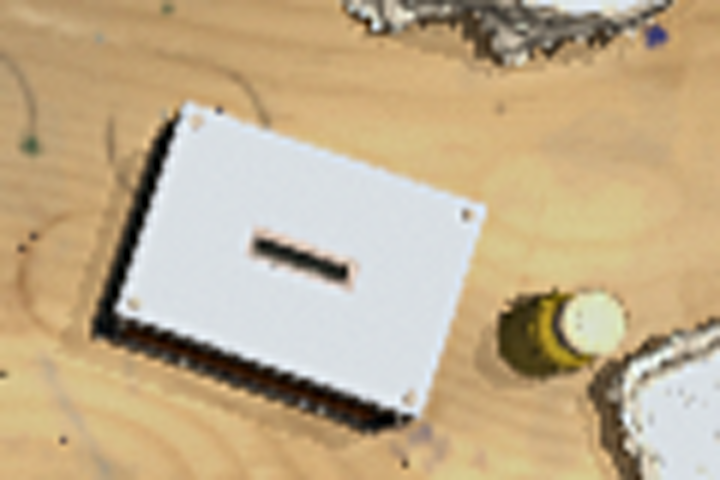

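View pics/sc_rack.png

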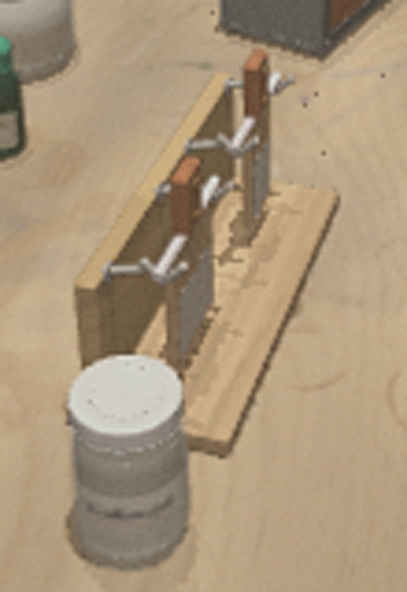

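View pics/sc_box.png

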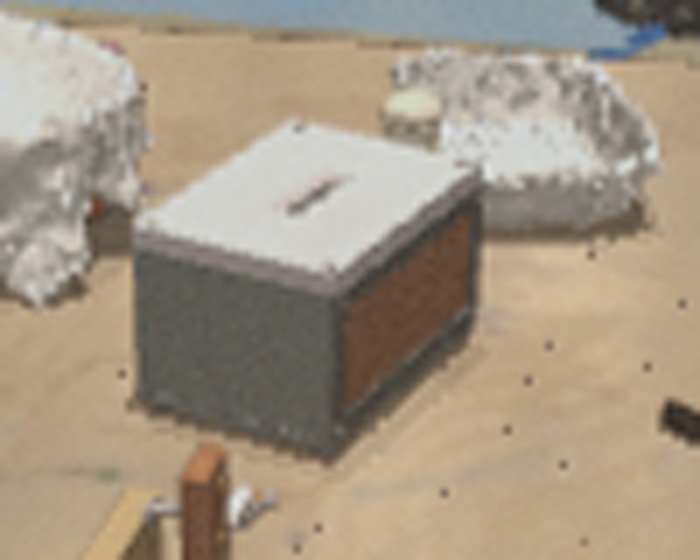

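```bash
cat > m1.py <<'E'
from h import *
d=manip.snapshot("top")
def C(x,y,u0,v0,s): return u0+(x+.5)/s-.5, v0+(y+.5)/s-.5
for nm,pts in dict(A=[(58,208),(305,230)],B=[(393,240),(640,261)]).items():
    P=[atz(d,*C(x,y,200,165,7),.125)for x,y in pts]; print(nm,P,np.mean(P,0),np.linalg.norm(P[1]-P[0]),'axis yaw',np.degrees(np.arctan2(-(P[0]-P[1])[0],(P[0]-P[1])[1])))
for nm,(x,y) in dict(A=(166,206),B=(509,239)).items(): print('handle top',nm,atz(d,*C(x,y,200,165,7),.171))
L=[atz(d,*C(x,y,350,150,6),.11) for x,y in [(188,102),(484,208),(418,418),(118,315)]]
print('lid',L,np.mean(L,0),[np.linalg.norm(L[i]-L[i-1]) for i in range(4)])
for a,b in [(0,1),(3,2)]:
    e=L[a]-L[b];print('yaw',np.degrees(np.arctan2(-e[0],e[1])))
for a,b in [(0,3),(1,2)]:
    e=L[a]-L[b];print('yawx',np.degrees(np.arctan2(e[1],e[0])))
print('slot',atz(d,*C(302,257,350,150,6),.11))
print('bottle',atz(d,*C(592,322,350,150,6),.108))
print('jar',atz(d,185,197,.11))
E
python3 m1.py
cat > m2.py <<'E'
from h import *
d=manip.snapshot("side")
c,r=ray(d,0,0)
print(manip.state()['t'])
E
python3 m2.py
```

```text
A [array([0.57661133, 0.34740244, 0.125     ]), array([0.56447538, 0.23700432, 0.125     ])] [0.57054335 0.29220338 0.125     ] 0.11106316768476808 axis yaw -6.273273973199793
B [array([0.55917626, 0.19768771, 0.125     ]), array([0.54749084, 0.08732073, 0.125     ])] [0.55333355 0.14250422 0.125     ] 0.11098387586515134 axis yaw -6.043834472983018
handle top A [0.57007244 0.29005899 0.171     ]
handle top B [0.55274461 0.1421668  0.171     ]
lid [array([ 0.65775148, -0.20303262,  0.11      ]), array([ 0.59717436, -0.35945257,  0.11      ]), array([ 0.48552546, -0.3178393 ,  0.11      ]), array([ 0.54354384, -0.16087316,  0.11      ])] [ 0.57099879 -0.26029941  0.11      ] [np.float64(0.12174072318936872), np.float64(0.1677402406004706), np.float64(0.11915175428833706), np.float64(0.16734545563823333)]
yaw -21.170007212349336
yaw -20.2854998281975
yawx -20.261499988059246
yawx -20.441205328553355
slot [ 0.57264958 -0.26036387  0.11      ]
bottle [ 0.53490749 -0.41448262  0.108     ]
jar [0.57148322 0.42306215 0.11      ]
0.35
```

```bash
cat > m3.py <<'E'
from h import *
d=manip.snapshot("side");im=d["pixels"][:,:,::-1].copy()
S=6;u0,v0=240,190
im=cv2.resize(im[v0:v0+90+20,u0:u0+110],None,fx=S,fy=S,interpolation=cv2.INTER_CUBIC)
th=np.radians(-6.15);X=np.array([np.cos(th),np.sin(th),0]);Y=np.array([-np.sin(th),np.cos(th),0]);Z=np.array([0,0,1.])
for c in ([.5705,.2922,.125],[.5533,.1425,.125]):
  for w,col in((.05,(0,255,0)),(.076,(0,0,255))):
    q=[np.array(c)-.004*X+a*w/2*Y+z*Z for a,z in((-1,-.09),(1,-.09),(1,-.01),(-1,-.01))]
    p=[((proj(d,x)-[u0,v0]+.5)*S-.5).astype(int) for x in q]
    cv2.polylines(im,[np.array(p)],True,col,1)
cv2.imwrite("pics/ov.png",im)
E
python3 m3.py
```

```text
(no output)
```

View pics/ov.png

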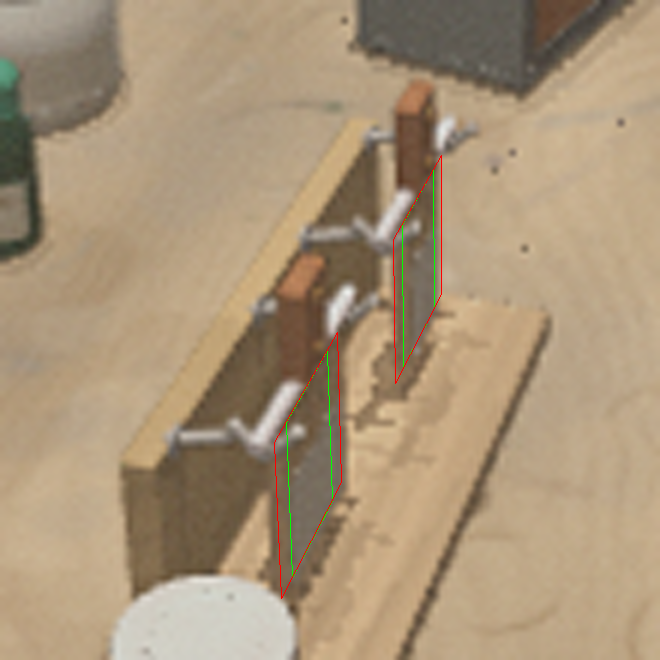

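The −y paddle (B) matches the 50 mm outline and the +y one matches the 76 mm outline, so B is the narrow paddle. The 111 mm bar and the 167×120 lid agree with the given sizes. Next I plan the approach.

```bash
cat > plan.py <<'E'
import sys
from h import *
from scipy.spatial.transform import Rotation as Ro
def cur():
    s=manip.state();q=s['orientation'];return s,np.array(s['eef_pos']),Ro.from_quat([q[1],q[2],q[3],q[0]])
def tgt(yaw):  # paddle-frame yaw(deg); tool y along paddle x, z down
    a=np.radians(yaw);y=np.array([np.cos(a),np.sin(a),0]);z=np.array([0,0,-1.]);return Ro.from_matrix(np.column_stack([np.cross(y,z),y,z]))
def rows(pos,yaw,n):
    s,p,R=cur();T=tgt(yaw);rv=(R.inv()*T).as_rotvec()
    print('t',s['t'],'pos',p.round(4),'total turn',rv.round(4),'world shift mm',((np.array(pos)-p)*1000).round(1))
    out=[]
    for i in range(n):
        sh=R.inv().apply((np.array(pos)-p)/n*1000);out.append([[round(float(x),1) for x in sh],[round(float(x),3) for x in rv/n]]);R=R*Ro.from_rotvec(rv/n)
    print(out)
if __name__=='__main__':
    a=[float(x) for x in sys.argv[1:]];rows(a[:3],a[3],int(a[4]))
E
python3 plan.py .5533 .1425 .25 -6.15 20
```

```text
t 0.4 pos [ 0.234  -0.5795  0.1901] total turn [-1.0000e-04 -1.0000e-04 -1.0796e+00] world shift mm [319.3 722.   59.9]
[[[28.3, -27.5, -3.0], [-0.0, -0.0, -0.054]], [[29.8, -25.9, -3.0], [-0.0, -0.0, -0.054]], [[31.1, -24.3, -3.0], [-0.0, -0.0, -0.054]], [[32.4, -22.6, -3.0], [-0.0, -0.0, -0.054]], [[33.6, -20.8, -3.0], [-0.0, -0.0, -0.054]], [[34.6, -18.9, -3.0], [-0.0, -0.0, -0.054]], [[35.6, -17.1, -3.0], [-0.0, -0.0, -0.054]], [[36.5, -15.1, -3.0], [-0.0, -0.0, -0.054]], [[37.2, -13.1, -3.0], [-0.0, -0.0, -0.054]], [[37.9, -11.1, -3.0], [-0.0, -0.0, -0.054]], [[38.4, -9.0, -3.0], [-0.0, -0.0, -0.054]], [[38.9, -6.9, -3.0], [-0.0, -0.0, -0.054]], [[39.2, -4.8, -3.0], [-0.0, -0.0, -0.054]], [[39.4, -2.7, -3.0], [-0.0, -0.0, -0.054]], [[39.5, -0.6, -3.0], [-0.0, -0.0, -0.054]], [[39.4, 1.5, -3.0], [-0.0, -0.0, -0.054]], [[39.3, 3.7, -3.0], [-0.0, -0.0, -0.054]], [[39.0, 5.8, -3.0], [-0.0, -0.0, -0.054]], [[38.7, 7.9, -3.0], [-0.0, -0.0, -0.054]], [[38.2, 10.0, -3.0], [-0.0, -0.0, -0.054]]]
```

Emit:
{"fn": "play_rows", "kwargs": {
  "steps": [
    [[28,-27.5,-15],[0,0,-0.054]],
    [[30,-26,-15],[0,0,-0.054]],
    [[31,-24,-15],[0,0,-0.054]],
    [[32.5,-22.5,-15],[0,0,-0.054]],
    [[33.5,-21,-15],[0,0,-0.054]]
  ],
  "fingers": 1,
  "grip_force": 40
}}

```text
t: 1.02
eef_pos: [0.3142, -0.3979, 0.2658]
orientation: [0.0, 0.947, 0.322, 0.0]
contact_force: [0.5, -0.0, 0.9]
finger_gap: 0.999
```

Emit:
{"fn": "play_rows", "kwargs": {
  "steps": [
    [[34.5,-19,-5],[0,0,-0.054]],
    [[35.5,-17,0],[0,0,-0.054]],
    [[36.5,-15,0],[0,0,-0.054]],
    [[37,-13,0],[0,0,-0.054]],
    [[38,-11,0],[0,0,-0.054]]
  ]
}}

```text
t: 1.65
eef_pos: [0.3939, -0.2172, 0.2698]
orientation: [-0.0, 0.895, 0.447, -0.0]
contact_force: [0.1, -0.4, -0.3]
finger_gap: 0.997
```

Emit:
{"fn": "play_rows", "kwargs": {
  "steps": [
    [[38.5,-9,0],[0,0,-0.054]],
    [[39,-7,0],[0,0,-0.054]],
    [[39,-5,0],[0,0,-0.054]],
    [[39.5,-2.5,0],[0,0,-0.054]],
    [[39.5,-0.5,0],[0,0,-0.054]]
  ]
}}

```text
t: 2.28
eef_pos: [0.4737, -0.0366, 0.2698]
orientation: [0.0, 0.826, 0.563, -0.0]
contact_force: [0.9, -0.3, 0.1]
finger_gap: 1.001
```

```bash
python3 plan.py .5533 .1425 .25 -6.15 5
```

```text
t 2.275 pos [ 0.4737 -0.0366  0.2698] total turn [-1.000e-04  3.000e-04 -2.671e-01] world shift mm [ 79.6 179.1 -19.8]
[[[39.2, 1.7, 4.0], [-0.0, 0.0, -0.053]], [[39.0, 3.8, 4.0], [-0.0, 0.0, -0.053]], [[38.8, 5.9, 4.0], [-0.0, 0.0, -0.053]], [[38.4, 7.9, 4.0], [-0.0, 0.0, -0.053]], [[37.9, 10.0, 4.0], [-0.0, 0.0, -0.053]]]
```

Tracking is accurate.

Emit:
{"fn": "play_rows", "kwargs": {
  "steps": [
    [[39,1.5,4],[0,0,-0.053]],
    [[39,4,4],[0,0,-0.053]],
    [[39,6,4],[0,0,-0.053]],
    [[38.5,8,4],[0,0,-0.053]],
    [[38,10,4],[0,0,-0.054]]
  ]
}}

```text
t: 2.9
eef_pos: [0.554, 0.1423, 0.2497]
orientation: [-0.0, 0.745, 0.668, -0.0]
contact_force: [0.3, -0.8, 0.7]
finger_gap: 1.003
```

```bash
python3 - <<'E'
from h import *
d=manip.snapshot("wrist");cv2.imwrite("pics/w1.png",d["pixels"][:,:,::-1])
print(manip.state()['eef_pos'])
s,c=.1425,.5533
th=np.radians(-6.15);X=np.array([np.cos(th),np.sin(th),0]);Y=np.array([-np.sin(th),np.cos(th),0]);B=np.array([.5533,.1425,.125])
for n,P in dict(e1=B+.055*Y,e2=B-.055*Y,h=B+[0,0,.046]).items(): print(n,proj(d,P))
E
```

```text
[0.55394919 0.1474779  0.24865757]
e1 [319.3600793 133.1009545]
e2 [319.54055732 232.9746883 ]
h [319.27985996 195.98874941]
```

View pics/w1.png

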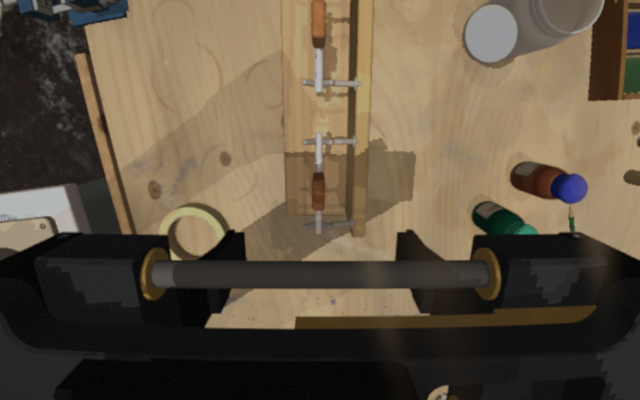

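The wrist view shows the narrow paddle's bar from about (319,133) to (318,234), which matches the projected points. I'll zoom for a finer fit.

```bash
python3 - <<'E'
from h import *
d=manip.snapshot("wrist");crop(d,280,120,360,250,4.5,"w1c")
th=np.radians(-6.15);X=np.array([np.cos(th),np.sin(th),0]);Y=np.array([-np.sin(th),np.cos(th),0]);B=np.array([.5533,.1425,.125])
im=cv2.imread("pics/w1c.png")
def dr(P,c):
    p=(proj(d,P)-[280,120]+.5)*4.5-.5;cv2.circle(im,(int(p[0]),int(p[1])),2,c,-1)
for a in(-1,1):
    for b in(-1,1):
        dr(B+.055*a*Y+.004*b*X,(0,255,0));dr(B+.015*a*Y+.006*b*X+[0,0,.046],(255,0,0))
cv2.imwrite("pics/w1d.png",im);print(manip.state()['eef_pos'])
E
```

```text
[0.55324437 0.14574456 0.24885731]
```

View pics/w1d.png

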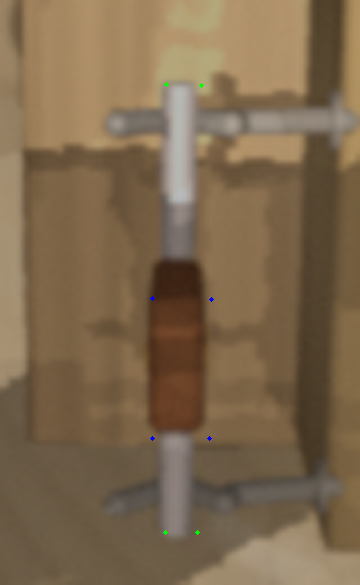

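```bash
python3 plan.py .5533 .1420 .135 -6.15 5
```

```text
t 3.0 pos [0.5532 0.1457 0.2489] total turn [-0.0023 -0.0023  0.004 ] world shift mm [ 1.000e-01 -3.700e+00 -1.139e+02]
[[[-0.8, 0.1, 22.8], [-0.0, -0.0, 0.001]], [[-0.8, 0.1, 22.8], [-0.0, -0.0, 0.001]], [[-0.8, 0.1, 22.8], [-0.0, -0.0, 0.001]], [[-0.8, 0.1, 22.8], [-0.0, -0.0, 0.001]], [[-0.8, 0.1, 22.8], [-0.0, -0.0, 0.001]]]
```

Emit:
{"fn": "play_rows", "kwargs": {
  "steps": [
    [[-1,0,15],[0,0,0]],
    [[-1,0,20],[0,0,0]],
    [[-1,0,20],[0,0,0]],
    [[0,0,15],[0,0,0]],
    [[0,0,0],[0,0,0]]
  ]
}}

```text
t: 3.62
eef_pos: [0.5529, 0.1367, 0.1789]
orientation: [-0.0, 0.746, 0.666, -0.001]
contact_force: [-0.4, 0.1, 0.5]
finger_gap: 1.001
```

```bash
python3 plan.py .5528 .1425 .136 -6.15 3;python3 - <<'E'
from h import *
d=manip.snapshot("wrist");cv2.imwrite("pics/w2.png",d["pixels"][:,:,::-1])
E
```

```text
t 3.625 pos [0.5529 0.1367 0.1789] total turn [-0.0018  0.0011 -0.0046] world shift mm [ -0.1   5.8 -42.9]
[[[1.9, -0.2, 14.3], [-0.001, 0.0, -0.002]], [[1.9, -0.2, 14.3], [-0.001, 0.0, -0.002]], [[1.9, -0.2, 14.3], [-0.001, 0.0, -0.002]]]
```

View pics/w2.png

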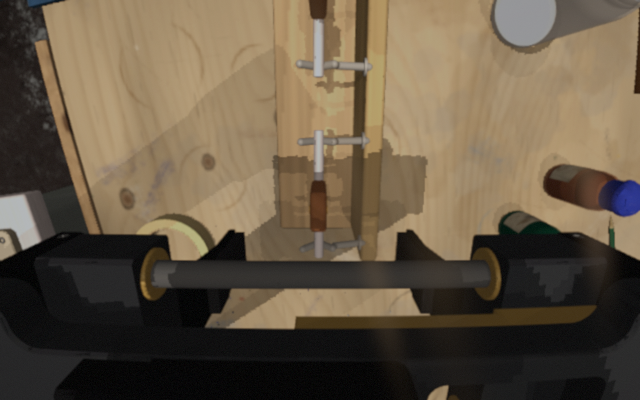

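The handle sits at column 318, between fingers centred near 321, so it's about 1 mm off centre. I need +5.8 mm along y before descending.

Emit:
{"fn": "play_rows", "kwargs": {
  "steps": [
    [[6,-0.5,0],[0,0,0]],
    [[0,0,12],[0,0,0]],
    [[0,0,12],[0,0,0]],
    [[0,0,0],[0,0,0]],
    [[0,0,0],[0,0,0]]
  ]
}}

```text
t: 4.3
eef_pos: [0.5538, 0.1437, 0.1561]
orientation: [-0.0, 0.745, 0.667, -0.0]
contact_force: [-0.5, 1.0, 0.7]
finger_gap: 0.998
```

```bash
python3 plan.py .5525 .1425 .136 -6.15 1;python3 - <<'E'
from h import *
d=manip.snapshot("wrist");crop(d,230,100,410,260,4,"w3")
d=manip.snapshot("side");crop(d,240,150,380,290,4,"s3")
E
```

```text
t 4.3 pos [0.5538 0.1437 0.1561] total turn [-0.0001  0.     -0.0037] world shift mm [ -1.3  -1.2 -20.1]
[[[-1.3, -1.2, 20.1], [-0.0, 0.0, -0.004]]]
```

View pics/w3.png

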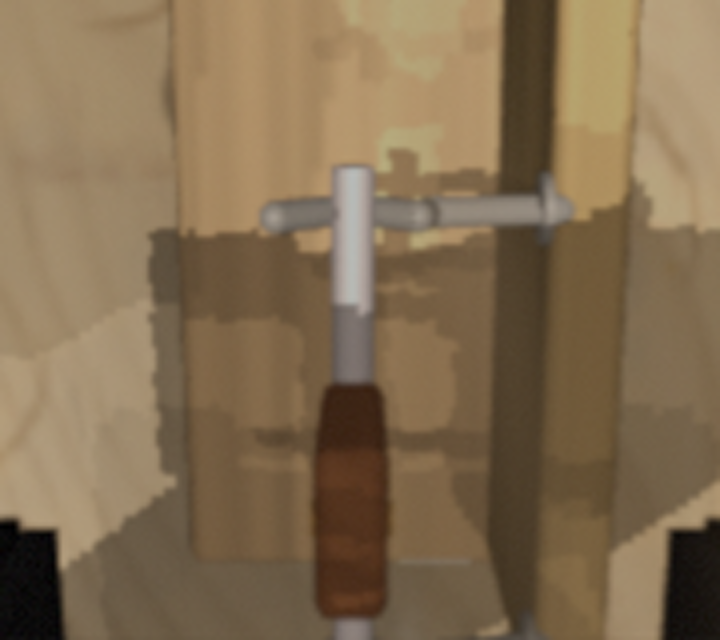

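View pics/s3.png

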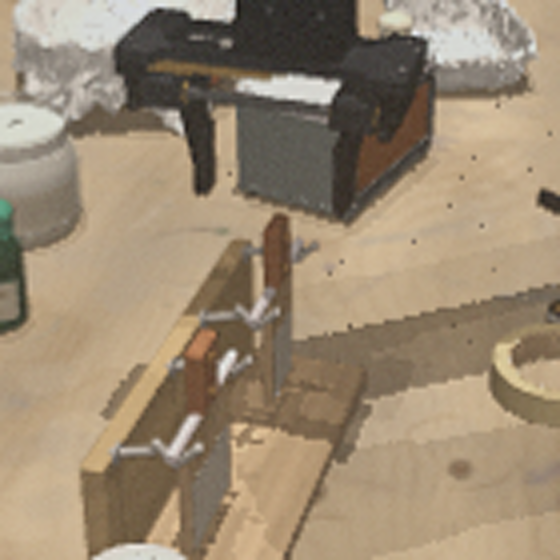

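```bash
python3 - <<'E'
from h import *
s=manip.state();d=manip.snapshot("side");p=np.array(s['eef_pos'])
w=manip.snapshot("wrist")
print(s['eef_pos'],s['qpos'])
th=np.radians(-6.15);X=np.array([np.cos(th),np.sin(th),0])
for o in (0,.0435,-.0435): print((proj(d,p+o*X)-[240,150]+.5)*4, proj(w,p+o*X))
print('handle top',(proj(d,[.5533,.1425,.171])-[240,150]+.5)*4)
cv2.imwrite("pics/s4.png",d["pixels"][:,:,::-1])
E
```

```text
[0.55404028 0.14371973 0.15648032] [ 0.31789253  0.33620891 -0.79134517  1.61817061  0.24692331  1.29028419
 -0.62528961]
[271.92268101 239.35004817] [319.88944748 225.26055862]
[211.50992071 230.46613853] [383.50110188 224.99315802]
[333.53651219 248.41540116] [256.31144153 225.395912  ]
handle top [273.18302245 219.99273137]
```

Open fingers ride higher than the shut-finger TCP because they swing on an arc. I'll descend, then part-close to check.

Emit:
{"fn": "play_rows", "kwargs": {
  "steps": [
    [[-1,-1.3,5],[0,0,0]],
    [[0,0,7],[0,0,0]],
    [[0,0,7],[0,0,0]],
    [[0,0,0],[0,0,0]],
    [[0,0,0],[0,0,0]]
  ],
  "fingers": -0.1
}}

```text
t: 5.12
eef_pos: [0.5525, 0.1429, 0.1372]
orientation: [0.0, 0.745, 0.667, 0.0]
contact_force: [-0.7, -0.4, 1.1]
finger_gap: 0.521
```

```bash
python3 plan.py .5525 .1425 .136 -6.15 1;python3 - <<'E'
from h import *
d=manip.snapshot("wrist");crop(d,230,140,410,300,4,"w5")
d=manip.snapshot("side");crop(d,240,150,380,290,4,"s5")
E
```

```text
t 5.125 pos [0.5525 0.1429 0.1372] total turn [ 0.0001 -0.0001 -0.0036] world shift mm [ 0.  -0.4 -1.2]
[[[-0.4, 0.1, 1.2], [0.0, -0.0, -0.004]]]
```

View pics/w5.png

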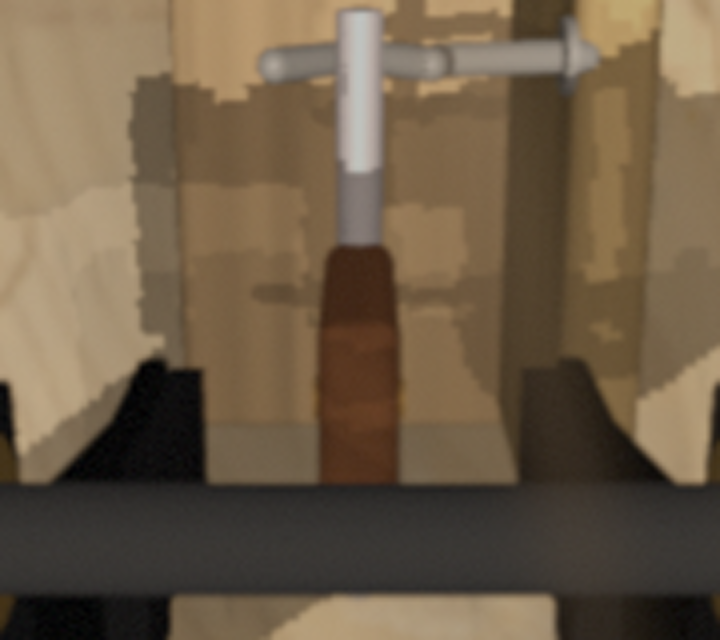

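View pics/s5.png

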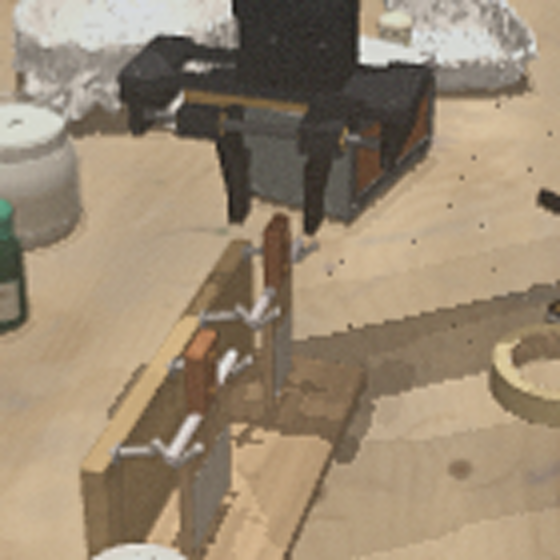

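```bash
python3 - <<'E'
from h import *
s=manip.state();d=manip.snapshot("side");w=manip.snapshot("wrist")
def tri(ps,pw):
    a=[ray(d,240+ps[0]/4,150+ps[1]/4),ray(w,230+pw[0]/4,140+pw[1]/4)]
    A=0;b=0
    for c,r in a:
        r=r/np.linalg.norm(r);M=np.eye(3)-np.outer(r,r);A=A+M;b=b+M@c
    X=np.linalg.solve(A,b)
    return X,[np.linalg.norm((np.eye(3)-np.outer(r,r)/(r@r))@(X-c)) for c,r in a]
print('wristcam',-w["R"].T@w["t"], s['eef_pos'])
print(tri((237,224),(190,367)));print(tri((313,233),(548,367)))
print('handle top near corners', tri((279,215),(359,325)))
E
```

```text
wristcam [0.56077728 0.21415029 0.33316783] [0.55258842 0.14291843 0.13738946]
(array([0.55175743, 0.17087739, 0.19071933]), [np.float64(0.019718796591632025), np.float64(0.019718796591632115)])
(array([0.55313967, 0.14178655, 0.16170527]), [np.float64(0.028225754039599236), np.float64(0.028225754039599427)])
handle top near corners (array([0.54970156, 0.15994459, 0.18234007]), [np.float64(0.005116144640898502), np.float64(0.005116144640898727)])
```

```bash
python3 - <<'E'
from h import *
s=manip.state();d=manip.snapshot("side");w=manip.snapshot("wrist")
def tri(ps,pw):
    a=[ray(d,240+ps[0]/4,150+ps[1]/4),ray(w,230+pw[0]/4,140+pw[1]/4)]
    A=0;b=0
    for c,r in a:
        r=r/np.linalg.norm(r);M=np.eye(3)-np.outer(r,r);A=A+M;b=b+M@c
    X=np.linalg.solve(A,b)
    return X.round(4),[np.linalg.norm((np.eye(3)-np.outer(r,r)/(r@r))@(X-c)).round(4) for c,r in a]
print(tri((237,222),(548,367)));print(tri((313,231),(190,367)))
p=s['eef_pos']
for P in (p, p+[0,0,.019]): print((proj(d,P)-[240,150])*4,(proj(w,P)-[230,140])*4)
E
```

```text
(array([0.5784, 0.1465, 0.1676]), [np.float64(0.0022), np.float64(0.0022)])
(array([0.5259, 0.1512, 0.1674]), [np.float64(0.003), np.float64(0.003)])
[272.50059057 261.04108882] [359.57493372 340.89247854]
[272.31968734 237.11225653] [359.40144043 382.99938783]
```

Emit:
{"fn": "play_rows", "kwargs": {
  "steps": [
    [[0,0,0],[0,0,0]],
    [[0,0,0],[0,0,0]]
  ],
  "fingers": -0.5
}}

```text
t: 5.68
eef_pos: [0.5524, 0.1428, 0.1371]
orientation: [0.0, 0.745, 0.667, -0.0]
contact_force: [0.5, 0.6, 0.1]
finger_gap: 0.308
```

```bash
python3 - <<'E'
from h import *
d=manip.snapshot("wrist");crop(d,230,140,410,300,4,"w6")
d=manip.snapshot("side");crop(d,240,150,380,290,4,"s6");print(manip.state()['eef_pos'],manip.state()['finger_gap'])
E
```

```text
[0.55242343 0.14282396 0.13713661] 0.27177806327183446
```

View pics/w6.png

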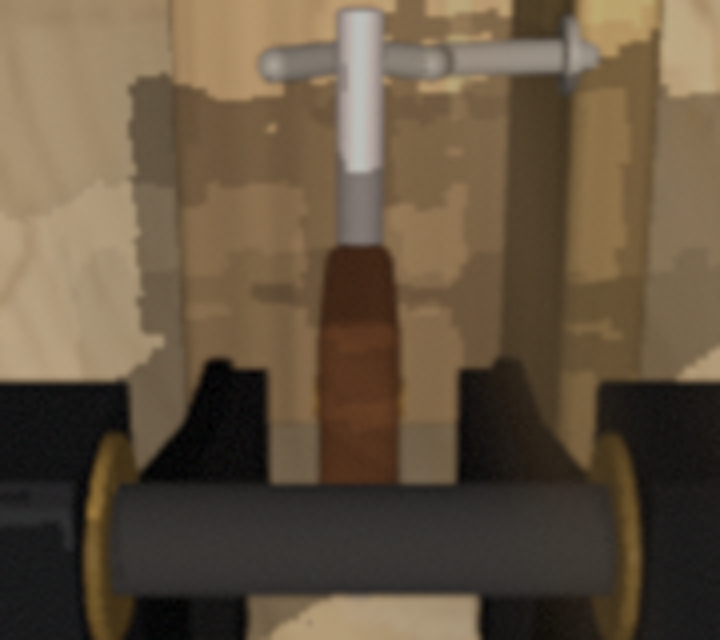

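View pics/s6.png

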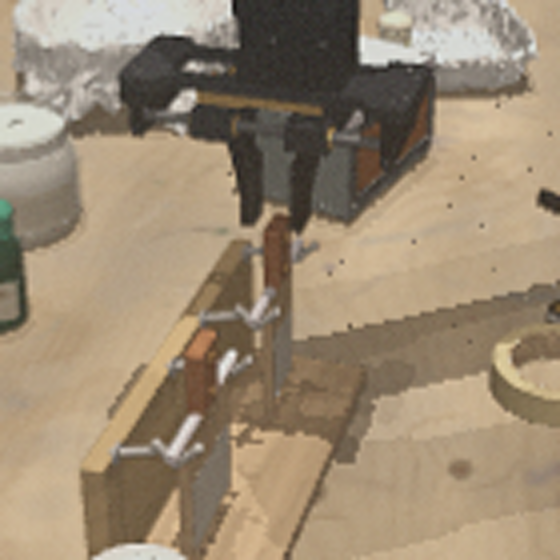

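The fingers slide on a rail with no arc, yet both cameras put the tips about 30 mm above the reported TCP, level with the handle's top (tip triangulated at z≈0.167). I'll trust the pictures and descend carefully with the jaws part-open, watching the force.

Emit:
{"fn": "play_rows", "kwargs": {
  "steps": [
    [[0,0,5],[0,0,0]],
    [[0,0,5],[0,0,0]],
    [[0,0,4],[0,0,0]],
    [[0,0,0],[0,0,0]]
  ],
  "fingers": -0.4
}}

```text
t: 6.28
eef_pos: [0.5522, 0.1428, 0.1227]
orientation: [-0.0, 0.745, 0.667, -0.0]
contact_force: [-0.2, -1.1, 0.5]
finger_gap: 0.302
```

```bash
python3 - <<'E'
from h import *
d=manip.snapshot("wrist");crop(d,230,140,410,300,4,"w7")
d=manip.snapshot("side");crop(d,240,150,380,290,4,"s7");s=manip.state();print(s['eef_pos'],s['finger_gap'],s['contact_force'])
d=manip.snapshot("top");crop(d,200,150,350,280,5,"t7")
E
```

```text
[0.5524178  0.14287763 0.12314861] 0.29660683539899974 [-0.24144463  0.13372788 -0.05734308]
```

View pics/w7.png

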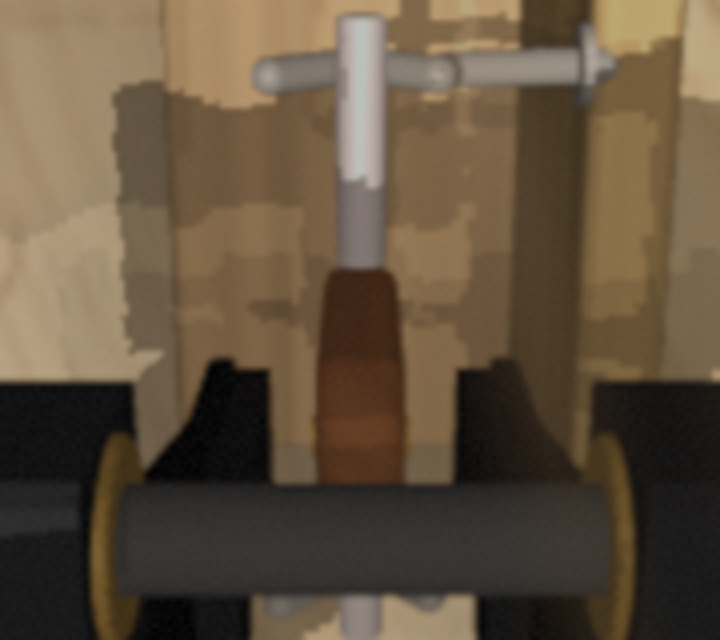

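View pics/s7.png

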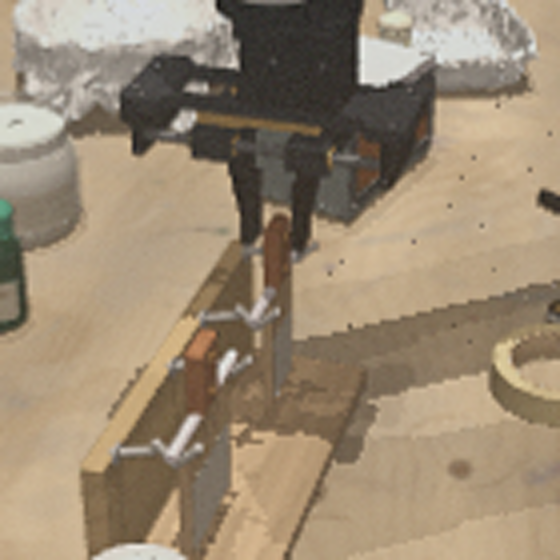

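View pics/t7.png

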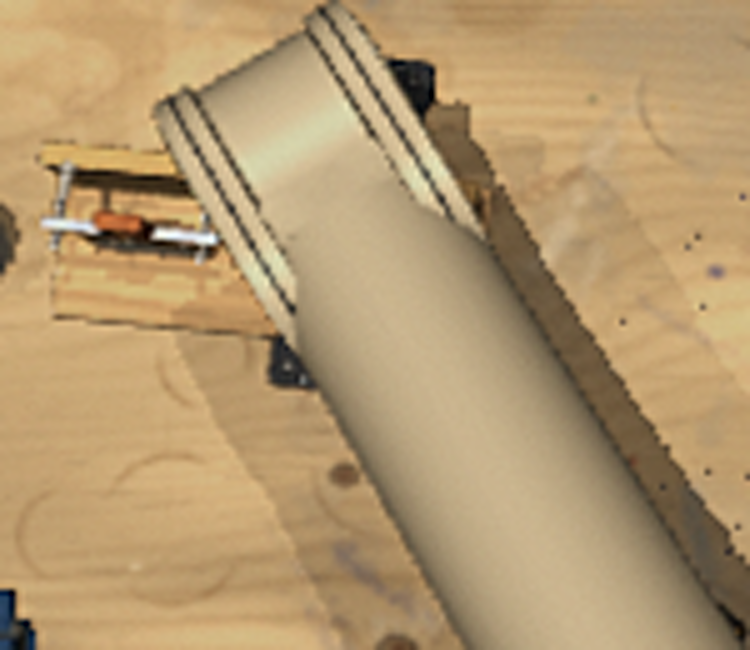

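```bash
cat > ov.py <<'E'
from h import *
import sys
tag=sys.argv[1];H=[float(x) for x in sys.argv[2:]]
th=np.radians(-6.15);X=np.array([np.cos(th),np.sin(th),0]);Y=np.array([-np.sin(th),np.cos(th),0]);B=np.array([.5526,.143,.125]);Z=np.array([0,0,1.])
s=manip.state();p=np.array(s['eef_pos'])
for n,(u0,v0) in dict(wrist=(230,140),side=(240,150)).items():
    d=manip.snapshot(n);S=4;im=cv2.resize(d["pixels"][v0:v0+160,u0:u0+180,::-1],None,fx=S,fy=S,interpolation=cv2.INTER_CUBIC)
    def pl(pts,c):
        q=np.array([((proj(d,P)-[u0,v0]+.5)*S-.5).astype(int) for P in pts]);cv2.polylines(im,[q],True,c,1)
    pl([B+a*.015*Y+b*.006*X+.046*Z for a,b in((1,1),(1,-1),(-1,-1),(-1,1))],(0,255,0))
    pl([B+.015*Y+b*.006*X+c*Z for b,c in((1,.046),(-1,.046),(-1,.01),(1,.01))],(0,255,0))
    g=s['finger_gap']*.0435
    for h,c in zip(H,((0,0,255),(255,255,0),(255,0,255))):
        for k in(1,-1): pl([p+k*e*X+f*Y+h*Z for e,f in((g,.0095),(g,-.0095),(g+.008,-.0095),(g+.008,.0095))],c)
    cv2.imwrite(f"pics/{n}_{tag}.png",im)
print(p,s['finger_gap'])
E
python3 ov.py a 0 0.03
```

```text
[0.55249328 0.14291651 0.12325996] 0.30278331636224376
```

View pics/wrist_a.png

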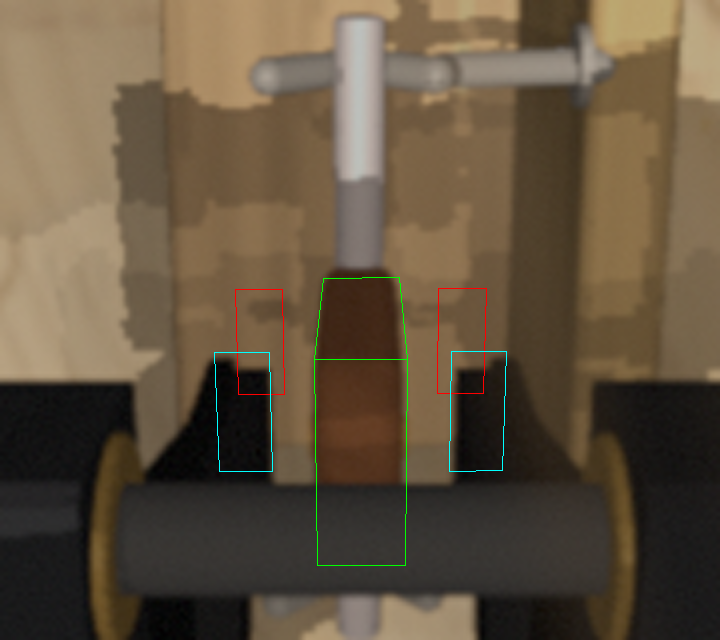

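View pics/side_a.png

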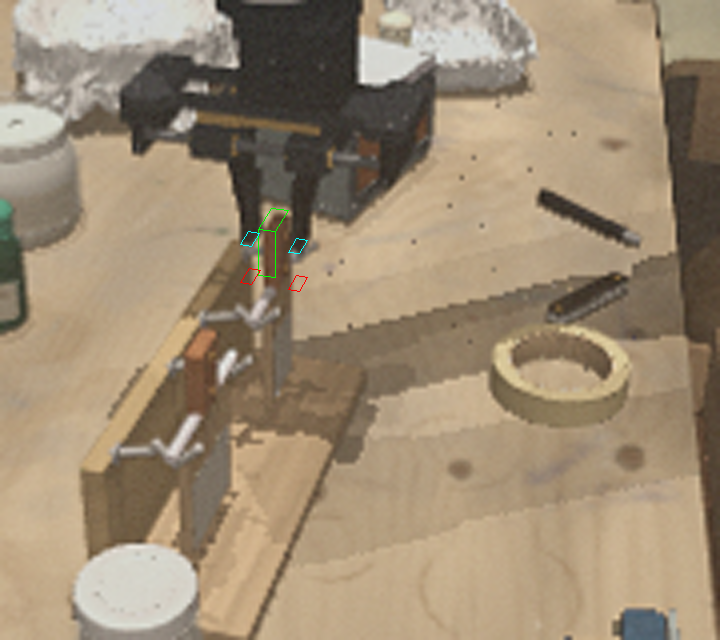

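The overlay fits fingertips 30 mm behind the reported TCP (cyan) in both views, and the handle outline (green) fits too. I'll descend another 14 mm so the tips come to about z=0.139.

Emit:
{"fn": "play_rows", "kwargs": {
  "steps": [
    [[0,0,5],[0,0,0]],
    [[0,0,5],[0,0,0]],
    [[0,0,4],[0,0,0]],
    [[0,0,0],[0,0,0]]
  ]
}}

```text
t: 7.02
eef_pos: [0.5522, 0.1428, 0.1087]
orientation: [-0.0, 0.745, 0.667, -0.0]
contact_force: [-0.1, 0.6, 0.3]
finger_gap: 0.298
```

```bash
python3 ov.py b 0.03; python3 -c "
from h import *
print(manip.state()['contact_force'])"
```

```text
[0.55217091 0.14275229 0.10868347] 0.29785229434279115
[-0.04036759 -0.00817754 -0.61761349]
```

View pics/wrist_b.png

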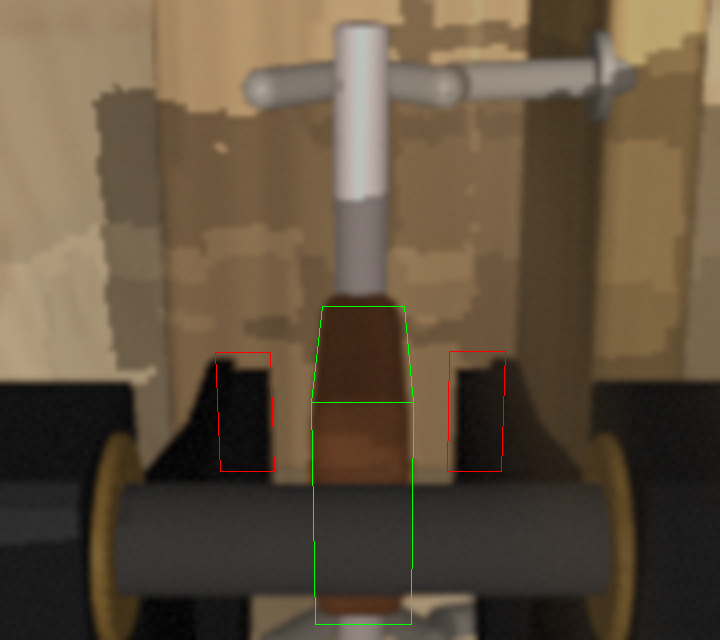

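View pics/side_b.png

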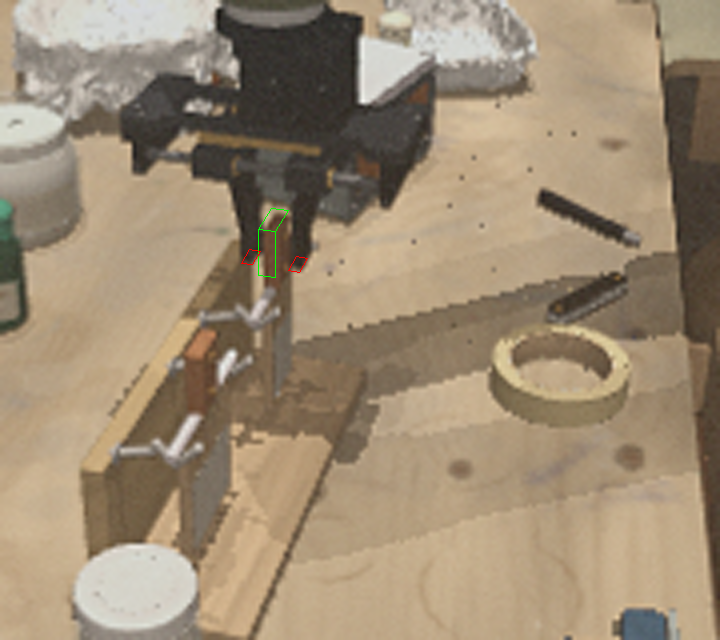

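Emit:
{"fn": "play_rows", "kwargs": {
  "steps": [
    [[0,-0.7,0],[0,0,0]],
    [[0,0,0],[0,0,0]],
    [[0,0,0],[0,0,0]],
    [[0,0,0],[0,0,0]],
    [[0,0,0],[0,0,0]]
  ],
  "fingers": -1,
  "grip_force": 35
}}

```text
t: 7.75
eef_pos: [0.5519, 0.143, 0.1093]
orientation: [0.0, 0.745, 0.667, 0.0]
contact_force: [0.7, 0.8, 1.1]
finger_gap: 0.135
```

Emit:
{"fn": "play_rows", "kwargs": {
  "steps": [
    [[0,0,0],[0,0,0]],
    [[0,0,0],[0,0,0]],
    [[0,0,0],[0,0,0]]
  ]
}}

```text
t: 8.12
eef_pos: [0.5518, 0.1429, 0.1092]
orientation: [0.0, 0.745, 0.667, 0.0]
contact_force: [0.4, -0.1, 2.2]
finger_gap: 0.136
```

```bash
python3 ov.py c 0.03; python3 -c "
from h import *
s=manip.state();print(s['contact_force'],s['moment'],s['orientation'])"
```

```text
[0.55179859 0.14294735 0.10922746] 0.13571744638151767
[0.44550139 0.03647855 1.83288126] [-0.06154741 -0.179576   -0.0527376 ] [8.82282776e-05 7.45242724e-01 6.66793273e-01 7.81905666e-05]
```

View pics/wrist_c.png

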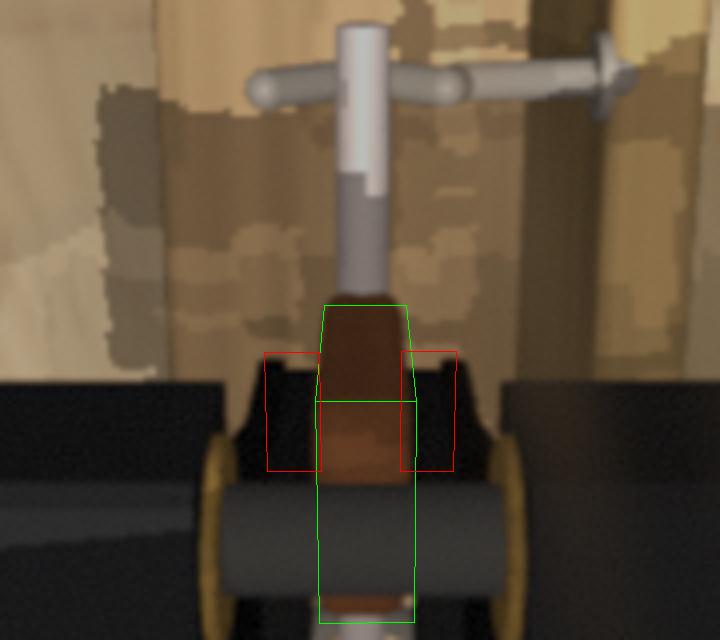

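View pics/side_c.png

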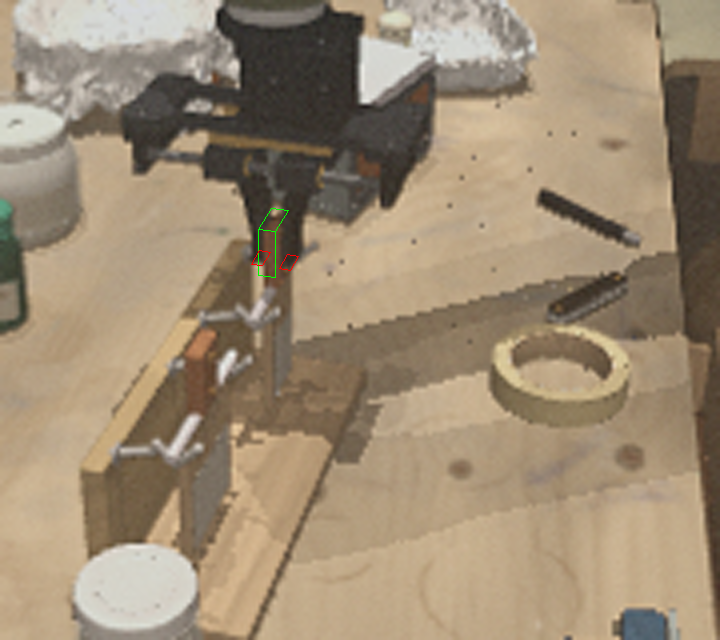

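Gap 0.136 is 11.8 mm, which matches the handle. Now I lift straight up.

Emit:
{"fn": "play_rows", "kwargs": {
  "steps": [
    [[0,0,-4],[0,0,0]],
    [[0,0,-8],[0,0,0]],
    [[0,0,-8],[0,0,0]],
    [[0,0,-8],[0,0,0]],
    [[0,0,-8],[0,0,0]]
  ]
}}

```text
t: 8.85
eef_pos: [0.5517, 0.1429, 0.1458]
orientation: [0.0, 0.745, 0.667, 0.0]
contact_force: [0.2, 1.5, -1.2]
finger_gap: 0.136
```

```bash
python3 - <<'E'
from h import *
d=manip.snapshot("side");crop(d,240,120,380,260,4,"s8");s=manip.state();print(s['eef_pos'],s['finger_gap'],s['contact_force'],s['moment'])
E
```

```text
[0.55226705 0.14312845 0.14685504] 0.13618454715153525 [0.5169946  0.2249884  0.49834371] [-0.05221645 -0.06443918 -0.02401992]
```

View pics/s8.png

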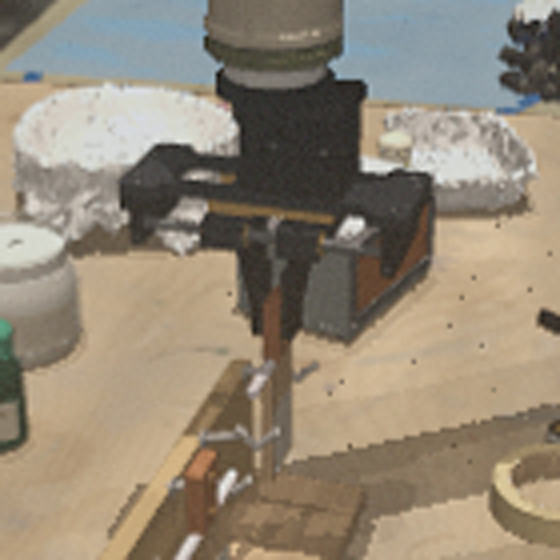

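Lifted clear of the hooks. I'll raise it further, then carry it to above the slot.

Emit:
{"fn": "play_rows", "kwargs": {
  "steps": [
    [[0,0,-15],[0,0,0]],
    [[0,0,-25],[0,0,0]],
    [[0,0,-30],[0,0,0]],
    [[0,0,-25],[0,0,0]],
    [[0,0,-15],[0,0,0]]
  ]
}}

```text
t: 9.52
eef_pos: [0.552, 0.1432, 0.257]
orientation: [0.0, 0.745, 0.667, 0.001]
contact_force: [0.1, 0.5, -1.1]
finger_gap: 0.138
```

```bash
python3 plan.py .5726 -.2604 .26 -20.5 15
```

```text
t 9.525 pos [0.552  0.1432 0.257 ] total turn [ 0.0015 -0.0006  0.2469] world shift mm [  20.6 -403.6    3. ]
[[[-26.6, 4.3, -0.2], [0.0, -0.0, 0.016]], [[-26.5, 4.8, -0.2], [0.0, -0.0, 0.016]], [[-26.4, 5.2, -0.2], [0.0, -0.0, 0.016]], [[-26.3, 5.7, -0.2], [0.0, -0.0, 0.016]], [[-26.2, 6.1, -0.2], [0.0, -0.0, 0.016]], [[-26.1, 6.5, -0.2], [0.0, -0.0, 0.016]], [[-26.0, 6.9, -0.2], [0.0, -0.0, 0.016]], [[-25.9, 7.4, -0.2], [0.0, -0.0, 0.016]], [[-25.8, 7.8, -0.2], [0.0, -0.0, 0.016]], [[-25.7, 8.2, -0.2], [0.0, -0.0, 0.016]], [[-25.5, 8.6, -0.2], [0.0, -0.0, 0.016]], [[-25.4, 9.1, -0.2], [0.0, -0.0, 0.016]], [[-25.2, 9.5, -0.2], [0.0, -0.0, 0.016]], [[-25.1, 9.9, -0.2], [0.0, -0.0, 0.016]], [[-24.9, 10.3, -0.2], [0.0, -0.0, 0.016]]]
```

Emit:
{"fn": "play_rows", "kwargs": {
  "steps": [
    [[-10,2,0],[0,0,0.01]],
    [[-20,4,0],[0,0,0.016]],
    [[-26.5,5,0],[0,0,0.016]],
    [[-26.5,5.5,0],[0,0,0.016]],
    [[-26,6,0],[0,0,0.016]]
  ]
}}

```text
t: 10.15
eef_pos: [0.558, 0.029, 0.2542]
orientation: [-0.0, 0.77, 0.638, -0.001]
contact_force: [0.2, -0.4, -0.3]
finger_gap: 0.136
```

Emit:
{"fn": "play_rows", "kwargs": {
  "steps": [
    [[-26,6.5,0],[0,0,0.016]],
    [[-26,7,0],[0,0,0.016]],
    [[-26,7.5,0],[0,0,0.016]],
    [[-26,8,0],[0,0,0.016]],
    [[-25.5,8,0],[0,0,0.016]]
  ]
}}

```text
t: 10.78
eef_pos: [0.5668, -0.1045, 0.2551]
orientation: [0.0, 0.795, 0.607, -0.0]
contact_force: [1.1, 0.5, -0.3]
finger_gap: 0.137
```

Emit:
{"fn": "play_rows", "kwargs": {
  "steps": [
    [[-25.5,8.5,0],[0,0,0.016]],
    [[-25.5,9,0],[0,0,0.016]],
    [[-25,9.5,0],[0,0,0.016]],
    [[-25,10,0],[0,0,0.016]],
    [[-20,8,0],[0,0,0.016]]
  ]
}}

```text
t: 11.4
eef_pos: [0.5745, -0.2335, 0.255]
orientation: [-0.0, 0.818, 0.575, -0.0]
contact_force: [0.2, -0.4, -1.1]
finger_gap: 0.136
```

Emit:
{"fn": "play_rows", "kwargs": {
  "steps": [
    [[-14,5,0],[0,0,0.009]],
    [[-6,2,0],[0,0,0]],
    [[0,0,0],[0,0,0]],
    [[0,0,0],[0,0,0]],
    [[0,0,0],[0,0,0]]
  ]
}}

```text
t: 12.02
eef_pos: [0.5744, -0.252, 0.2553]
orientation: [0.0, 0.82, 0.572, 0.0]
contact_force: [0.1, -0.5, -0.7]
finger_gap: 0.135
```

```bash
python3 plan.py .5726 -.2604 .26 -20.5 1; python3 - <<'E'
from h import *
d=manip.snapshot("side");crop(d,270,60,390,220,3.7,"s9")
d=manip.snapshot("wrist");cv2.imwrite("pics/w9.png",d["pixels"][:,:,::-1])
d=manip.snapshot("top");crop(d,340,130,480,250,5,"t9")
E
```

```text
t 12.025 pos [ 0.5744 -0.252   0.2553] total turn [ 0.0003 -0.      0.0049] world shift mm [-1.8 -8.4  4.7]
[[[-8.5, 1.2, -4.7], [0.0, -0.0, 0.005]]]
```

View pics/s9.png

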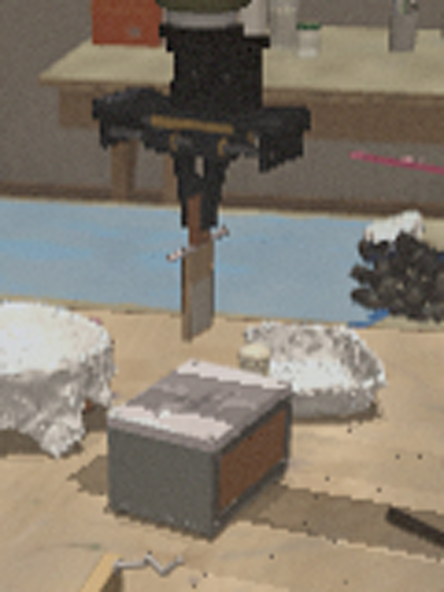

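View pics/w9.png

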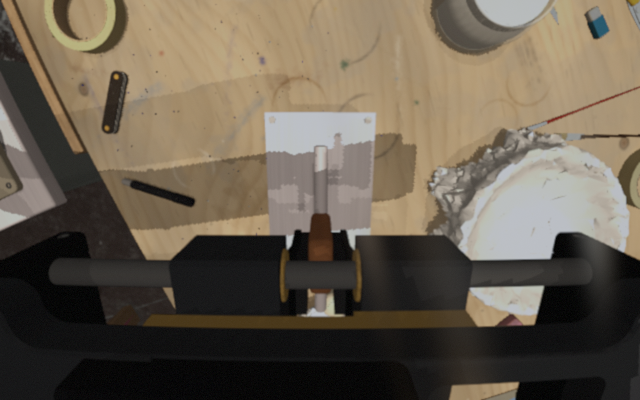

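View pics/t9.png

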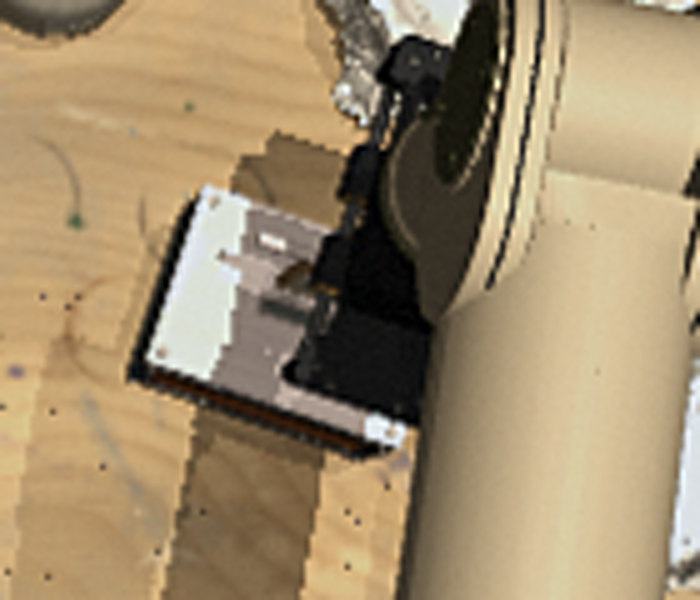

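The paddle hangs upright over the box and hides the slot: the bar's far end is at (320,147) in the wrist view, and the lid edge is at row 112. I'll shift aside to see the slot in the wrist camera.

Emit:
{"fn": "play_rows", "kwargs": {
  "steps": [
    [[-15,10,0],[0,0,0.005]],
    [[-15,15,0],[0,0,0]],
    [[0,8,0],[0,0,0]],
    [[0,0,0],[0,0,0]],
    [[0,0,0],[0,0,0]]
  ]
}}

```text
t: 12.8
eef_pos: [0.5948, -0.2915, 0.2552]
orientation: [-0.0, 0.822, 0.57, 0.0]
contact_force: [0.2, -0.5, -0.9]
finger_gap: 0.135
```

```bash
python3 - <<'E'
from h import *
d=manip.snapshot("wrist");cv2.imwrite("pics/w10.png",d["pixels"][:,:,::-1]);crop(d,220,90,400,240,4.4,"w10c")
s=manip.state();print(s['eef_pos'],s['orientation'],s['qd'].round(3))
E
```

```text
[ 0.59472419 -0.29164184  0.2553241 ] [1.20597829e-05 8.21726957e-01 5.69881392e-01 8.18837248e-05] [-0.    -0.005  0.002  0.001  0.002  0.001 -0.   ]
```

View pics/w10c.png

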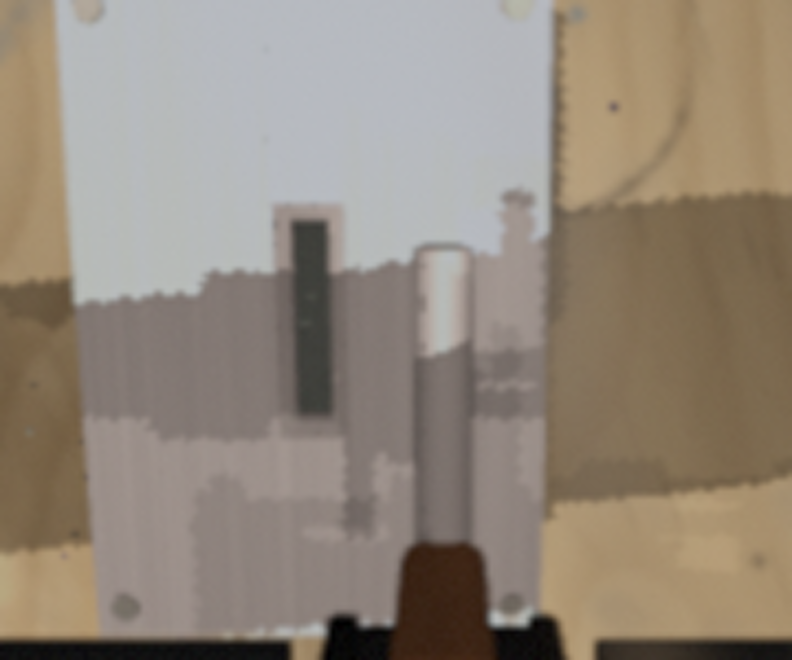

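```bash
python3 - <<'E'
from h import *
d=manip.snapshot("wrist");s=manip.state();p=np.array(s['eef_pos'])
C=lambda x,y:(220+(x+.5)/4.4-.5,90+(y+.5)/4.4-.5)
P=lambda x,y,z:atz(d,*C(x,y),z)
yaw=lambda e:np.degrees(np.arctan2(-e[0],e[1]))
a,b=P(309.5,220,.106),P(314.5,415,.106)
a2,b2=P(309,205,.11),P(315,432,.11)
print('throat',a,b,(a+b)/2,np.linalg.norm(a-b),yaw(a-b));print('outer',(a2+b2)/2,np.linalg.norm(a2-b2),yaw(a2-b2))
l,r=P(294,320,.106),P(331,320,.106);print('w',np.linalg.norm(l-r),(l+r)/2)
for h in(.013,.0158,.018):
    zb=p[2]+h
    e,f=P(442.5,246,zb),P(444.5,540,zb);th=np.radians(-20.5)
    y=(e-f)/np.linalg.norm(e-f);c=e-.055*y
    print('bar',h,c-p,yaw(e-f),np.linalg.norm(P(415,400,zb)-P(473,400,zb)))
q=s['orientation'];from scipy.spatial.transform import Rotation as Ro
print('tool y yaw',np.degrees(np.arctan2(*Ro.from_quat([q[1],q[2],q[3],q[0]]).apply([0,1,0])[[1,0]])))
# lid corners edges
for (u,v),(u2,v2) in [((57,30),(98,600)),((554,30),(540,600))]:
    A,B=P(u,v,.11),P(u2,v2,.11);print('lid edge',yaw(A-B),(A+B)/2)
E
```

```text
throat [ 0.57985561 -0.23613669  0.106     ] [ 0.56217202 -0.28358817  0.106     ] [ 0.57101381 -0.25986243  0.106     ] 0.05063943418424915 -20.438752129143893
outer [ 0.57143224 -0.25983943  0.11      ] 0.05830107911359922 -20.3944865177022
w 0.009576234766677207 [ 0.57105902 -0.2600912   0.106     ]
bar 0.013 [ 0.00087838 -0.00011656  0.013     ] -20.10662976952786 0.008057226221225488
bar 0.0158 [0.00096972 0.0001231  0.0158    ] -20.106629769527917 0.007933768409722243
bar 0.018 [0.00104149 0.00031141 0.018     ] -20.106629769527963 0.007836765843541118
tool y yaw -20.524638697048285
lid edge -20.296472828151803 [ 0.51407045 -0.24067435  0.11      ]
lid edge -20.779044629986714 [ 0.62688702 -0.2830493   0.11      ]
```

The slot measures (0.5711, −0.2600) at yaw −20.4°, with throat 50.6×9.6 mm (given 52×10). The bar is +1.0 mm in x from the TCP at yaw −20.1°. I'll move above the slot.

```bash
python3 plan.py .5701 -.2601 .2553 -20.5 3
```

```text
t 12.9 pos [ 0.5947 -0.2918  0.2554] total turn [ 0.0003  0.     -0.0004] world shift mm [-24.6  31.7  -0.1]
[[[7.0, -11.4, 0.0], [0.0, 0.0, -0.0]], [[7.0, -11.4, 0.0], [0.0, 0.0, -0.0]], [[7.0, -11.4, 0.0], [0.0, 0.0, -0.0]]]
```

Emit:
{"fn": "play_rows", "kwargs": {
  "steps": [
    [[7,-11.4,0],[0,0,0]],
    [[7,-11.4,5],[0,0,0]],
    [[7,-11.4,15],[0,0,0]],
    [[0,0,15],[0,0,0]],
    [[0,0,10],[0,0,0]]
  ]
}}

```text
t: 13.52
eef_pos: [0.5697, -0.2609, 0.2093]
orientation: [-0.0, 0.822, 0.569, -0.0]
contact_force: [-0.4, 0.6, -0.2]
finger_gap: 0.131
```

Emit:
{"fn": "play_rows", "kwargs": {
  "steps": [
    [[0,0,7],[0,0,0]],
    [[0,0,0],[0,0,0]],
    [[0,0,0],[0,0,0]]
  ]
}}

```text
t: 13.9
eef_pos: [0.5703, -0.2608, 0.2035]
orientation: [0.0, 0.822, 0.569, 0.0]
contact_force: [0.9, -0.0, -0.4]
finger_gap: 0.139
```

```bash
python3 plan.py .5701 -.2601 .20 -20.5 1; python3 - <<'E'
from h import *
s=manip.state();p=np.array(s['eef_pos'])
th=np.radians(-20.4);X=np.array([np.cos(th),np.sin(th),0]);Y=np.array([-np.sin(th),np.cos(th),0]);Z=np.array([0,0,1.])
B=p+[.001,.0001,.0158];S=np.array([.5711,-.26,.11])
for n,(u0,v0,w,h,k) in dict(side=(290,80,75,110,7),wrist=(250,90,140,150,4)).items():
    d=manip.snapshot(n);im=cv2.resize(d["pixels"][v0:v0+h,u0:u0+w,::-1],None,fx=k,fy=k,interpolation=cv2.INTER_CUBIC);cv2.imwrite(f"pics/{n}11r.png",im)
    def pl(pts,c):
        q=np.array([((proj(d,P)-[u0,v0]+.5)*k-.5).astype(int) for P in pts]);cv2.polylines(im,[q],True,c,1)
    r=((1,1),(1,-1),(-1,-1),(-1,1))
    pl([B+a*.025*Y+b*.004*X-.09*Z for a,b in r],(0,255,0))
    pl([S+a*.030*Y+b*.009*X for a,b in r],(0,0,255))
    pl([B+.055*Y,B-.055*Y],(255,0,0))
    cv2.imwrite(f"pics/{n}11.png",im)
E
```

```text
t 13.9 pos [ 0.5703 -0.2608  0.2035] total turn [ 0.0006 -0.0001 -0.0013] world shift mm [-0.2  0.7 -3.5]
[[[0.6, -0.5, 3.5], [0.001, -0.0, -0.001]]]
```

View pics/side11.png

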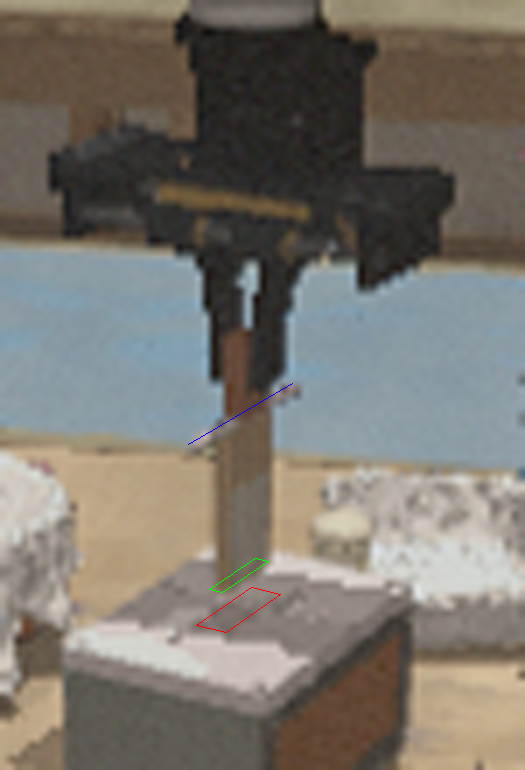

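View pics/side11r.png

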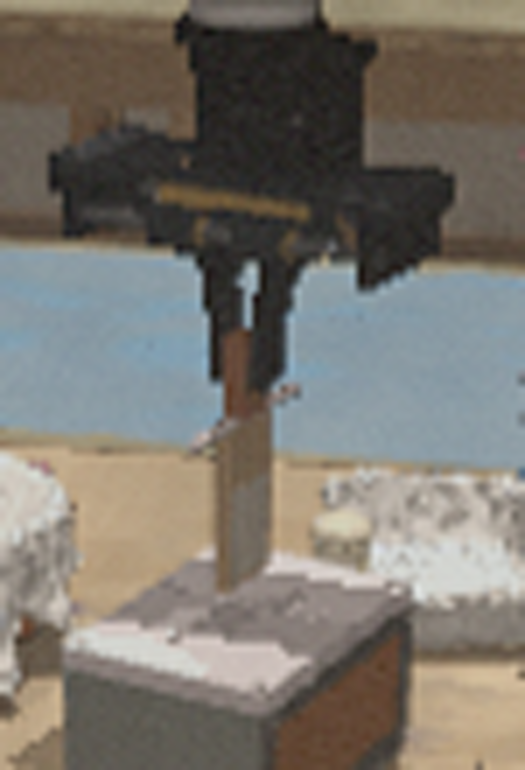

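View pics/wrist11.png

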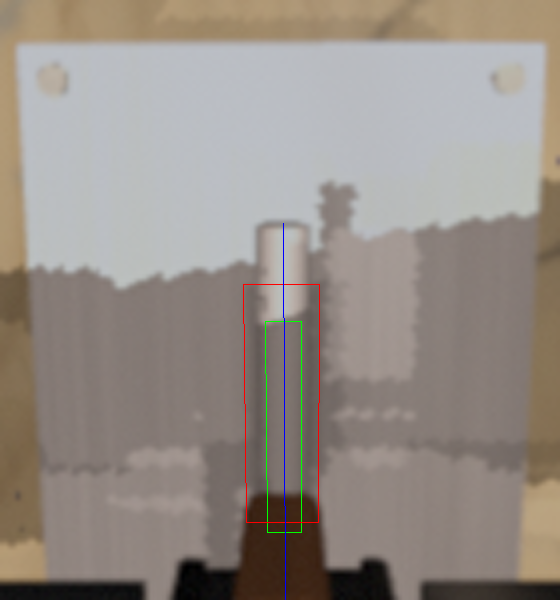

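The paddle is upright: in the side view its bar and foot both show the same ~+5 px bias. In the wrist view it lies within the slot outline, with the foot about 19 mm above the lid. I'll make a small y fix and descend gently.

Emit:
{"fn": "play_rows", "kwargs": {
  "steps": [
    [[0.7,-0.2,4],[0,0,0]],
    [[0,0,5],[0,0,0]],
    [[0,0,5],[0,0,0]],
    [[0,0,3],[0,0,0]],
    [[0,0,0],[0,0,0]]
  ]
}}

```text
t: 14.62
eef_pos: [0.5699, -0.26, 0.1859]
orientation: [-0.0, 0.822, 0.57, -0.0]
contact_force: [0.0, -0.0, -1.3]
finger_gap: 0.132
```

```bash
python3 plan.py .5701 -.2601 .185 -20.5 1; python3 - <<'E'
from h import *
d=manip.snapshot("side");crop(d,300,120,60,200,7,"x") if 0 else crop(d,300,120,370,200,8,"s12")
print(manip.state()['moment'],manip.state()['contact_force'])
E
```

```text
t 14.625 pos [ 0.5699 -0.26    0.1859] total turn [-0.0004  0.     -0.0012] world shift mm [ 0.2 -0.1 -0.9]
[[[-0.1, 0.2, 0.9], [-0.0, 0.0, -0.001]]]
[-0.00640931 -0.03860512 -0.02342412] [-0.23805651  0.17714365 -0.55928977]
```

View pics/s12.png

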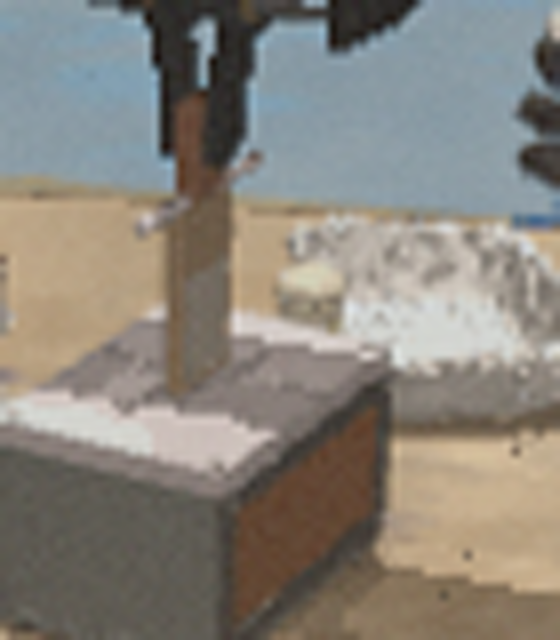

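Emit:
{"fn": "play_rows", "kwargs": {
  "steps": [
    [[0,0,2],[0,0,0]],
    [[0,0,2],[0,0,0]],
    [[0,0,2],[0,0,0]],
    [[0,0,1],[0,0,0]],
    [[0,0,0],[0,0,0]]
  ]
}}

```text
t: 15.3
eef_pos: [0.5701, -0.26, 0.1791]
orientation: [-0.0, 0.822, 0.569, -0.0]
contact_force: [-0.2, -0.0, 0.1]
finger_gap: 0.137
```

```bash
python3 -c "
from h import *
s=manip.state();print(s['eef_pos'],s['moment'],s['contact_force'])"
```

```text
[ 0.57005422 -0.25997456  0.17908792] [-0.03401207 -0.10132886  0.02272473] [-0.1913598  -0.03904519  0.08526061]
```

Emit:
{"fn": "play_rows", "kwargs": {
  "steps": [
    [[0,0,2],[0,0,0]],
    [[0,0,2],[0,0,0]],
    [[0,0,2],[0,0,0]],
    [[0,0,2],[0,0,0]],
    [[0,0,0],[0,0,0]]
  ]
}}

```text
t: 15.92
eef_pos: [0.57, -0.2599, 0.1709]
orientation: [-0.0, 0.822, 0.57, -0.0]
contact_force: [0.7, -0.4, -0.7]
finger_gap: 0.134
```

```bash
python3 -c "
from h import *
for i in range(3):
  s=manip.state();print(s['eef_pos'],s['moment'],s['contact_force']);d=manip.snapshot('side')
crop(d,300,120,370,200,8,'s13')"
```

```text
[ 0.57000199 -0.25992619  0.17094384] [-0.01388175 -0.02123713  0.04996196] [ 0.74009082 -0.36583203 -0.67205493]
[ 0.57003794 -0.25998055  0.17108807] [-0.03040343 -0.08478913 -0.03441203] [-0.33207031  0.26309978 -0.31642689]
[ 0.57010422 -0.25999141  0.1711898 ] [-0.01201853 -0.08127194 -0.00880577] [-0.64708645 -0.8834289  -0.76760572]
```

View pics/s13.png

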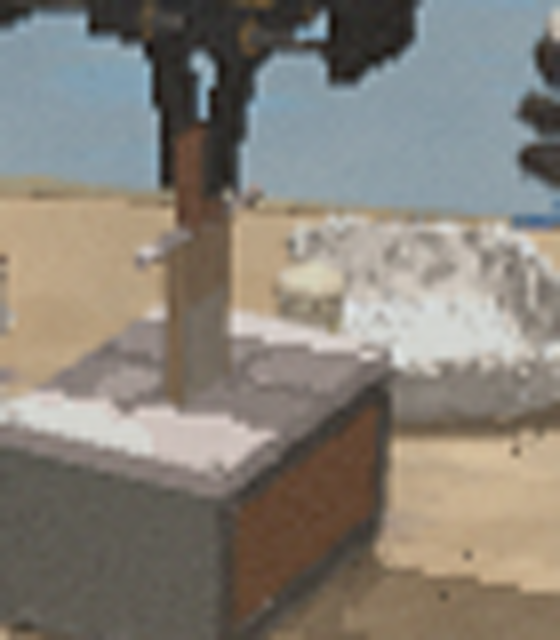

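No contact, and the foot is entering the slot: the bar moved down 27 px but the visible foot only 12 px. Continuing down.

Emit:
{"fn": "play_rows", "kwargs": {
  "steps": [
    [[0,0,2.5],[0,0,0]],
    [[0,0,2.5],[0,0,0]],
    [[0,0,2.5],[0,0,0]],
    [[0,0,2.5],[0,0,0]],
    [[0,0,2.5],[0,0,0]]
  ]
}}

```text
t: 16.7
eef_pos: [0.5701, -0.26, 0.1585]
orientation: [0.0, 0.822, 0.569, -0.0]
contact_force: [0.0, -0.8, -1.2]
finger_gap: 0.136
```

Emit:
{"fn": "play_rows", "kwargs": {
  "steps": [
    [[0,0,2.5],[0,0,0]],
    [[0,0,2.5],[0,0,0]],
    [[0,0,2.5],[0,0,0]],
    [[0,0,2.5],[0,0,0]],
    [[0,0,0],[0,0,0]]
  ]
}}

```text
t: 17.32
eef_pos: [0.57, -0.26, 0.1484]
orientation: [-0.0, 0.822, 0.57, -0.0]
contact_force: [0.2, 0.6, -1.0]
finger_gap: 0.137
```

```bash
python3 plan.py .5701 -.2601 .11 -20.5 1; python3 -c "
from h import *
for i in range(3):
  s=manip.state();print(s['eef_pos'],s['moment'],s['contact_force']);d=manip.snapshot('side')
crop(d,300,120,370,200,8,'s14')
d=manip.snapshot('wrist');crop(d,250,90,390,240,4,'w14')"
```

```text
t 17.325 pos [ 0.57   -0.26    0.1484] total turn [-0.0003  0.0001 -0.0012] world shift mm [  0.1  -0.1 -38.4]
[[[-0.1, 0.2, 38.4], [-0.0, 0.0, -0.001]]]
[ 0.56996351 -0.25996774  0.14843601] [-0.03208631 -0.11159057  0.00060521] [ 0.15599657  0.56432699 -0.99347118]
[ 0.57004883 -0.25999825  0.14859601] [-0.00677503 -0.03624074 -0.00911278] [ 0.37503026  0.01591275 -0.78063443]
[ 0.57013846 -0.25995796  0.14872843] [-0.03263863 -0.07726331 -0.00571429] [-1.09451756 -0.2386124  -1.25112129]
```

View pics/s14.png

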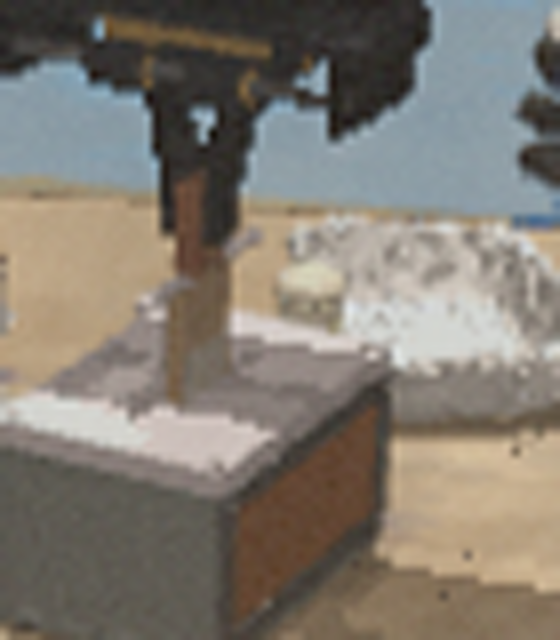

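View pics/w14.png

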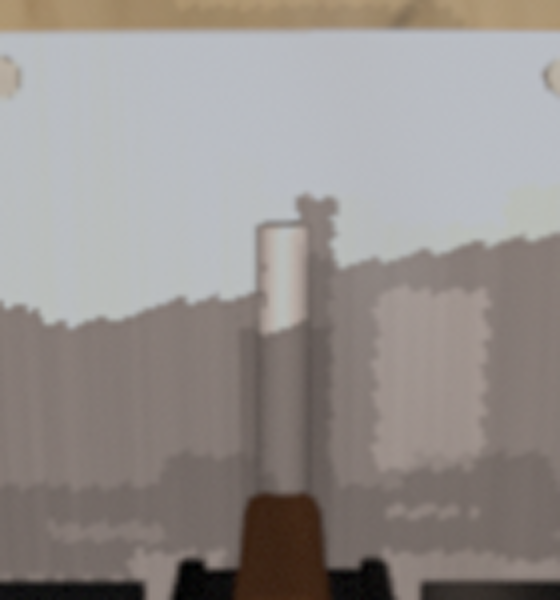

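The blade keeps sliding in with no contact force, and it stays centred in the chamfer. About 37 mm remain.

Emit:
{"fn": "play_rows", "kwargs": {
  "steps": [
    [[0,0,2.5],[0,0,0]],
    [[0,0,2.5],[0,0,0]],
    [[0,0,2.5],[0,0,0]],
    [[0,0,2.5],[0,0,0]],
    [[0,0,2.5],[0,0,0]]
  ]
}}

```text
t: 18.15
eef_pos: [0.5701, -0.26, 0.136]
orientation: [0.0, 0.822, 0.569, -0.0]
contact_force: [0.4, -0.7, -1.1]
finger_gap: 0.131
```

Emit:
{"fn": "play_rows", "kwargs": {
  "steps": [
    [[0,0,2.5],[0,0,0]],
    [[0,0,2.5],[0,0,0]],
    [[0,0,2.5],[0,0,0]],
    [[0,0,2.5],[0,0,0]],
    [[0,0,2.5],[0,0,0]]
  ]
}}

```text
t: 18.77
eef_pos: [0.5701, -0.2599, 0.1235]
orientation: [0.0, 0.822, 0.57, -0.0]
contact_force: [-0.2, -0.2, -0.1]
finger_gap: 0.136
```

Emit:
{"fn": "play_rows", "kwargs": {
  "steps": [
    [[0,0,2.5],[0,0,0]],
    [[0,0,2.5],[0,0,0]],
    [[0,0,2.5],[0,0,0]],
    [[0,0,2.5],[0,0,0]],
    [[0,0,2],[0,0,0]]
  ]
}}

```text
t: 19.4
eef_pos: [0.5701, -0.26, 0.1115]
orientation: [0.0, 0.822, 0.569, -0.0]
contact_force: [0.5, 0.2, -0.9]
finger_gap: 0.135
```

Emit:
{"fn": "play_rows", "kwargs": {
  "steps": [
    [[0,0,0],[0,0,0]],
    [[0,0,0],[0,0,0]],
    [[0,0,0],[0,0,0]],
    [[0,0,0],[0,0,0]]
  ]
}}

```text
t: 19.9
eef_pos: [0.5701, -0.26, 0.1117]
orientation: [0.0, 0.822, 0.569, 0.0]
contact_force: [-0.2, 0.2, -0.8]
finger_gap: 0.135
```

```bash
python3 -c "
from h import *
for i in range(3):
  s=manip.state();print(s['t'],s['eef_pos'],s['orientation'],s['moment'],s['contact_force'],abs(s['qd']).max());d=manip.snapshot('side')
crop(d,280,100,380,200,6,'s15');crop(d,230,180,350,345,3.6,'s15r')
B=s['eef_pos']+np.array([.001,0,.0158]);th=np.radians(-20.4);Y=np.array([-np.sin(th),np.cos(th),0])
print([(proj(d,B+k*.055*Y)-[280,100]+.5)*6 for k in(1,-1)],[(proj(d,np.array([*(B+k*.055*Y)[:2],.11]))-[280,100]+.5)*6 for k in(1,-1)])
d=manip.snapshot('wrist');crop(d,250,90,390,240,4,'w15')
d=manip.snapshot('top');crop(d,160,140,470,260,2.5,'t15')"
```

```text
19.9 [ 0.57013836 -0.25999363  0.11174161] [1.17611678e-04 8.21993768e-01 5.69496471e-01 2.86072602e-05] [ 0.01068649 -0.0594967   0.0292571 ] [-0.18450865  0.19068837 -0.8421716 ] 0.0021078901063603
19.95 [ 0.57010948 -0.26000197  0.11171689] [6.96471890e-05 8.21990065e-01 5.69501824e-01 2.62063287e-05] [ 0.0105225  -0.07617716 -0.01175116] [-0.43847459  0.95637456 -0.79684757] 0.001460786229951937
20.0 [ 0.57013717 -0.25997905  0.11170917] [7.44926481e-05 8.21983812e-01 5.69510849e-01 2.05682960e-05] [ 0.02094063 -0.09454117 -0.02842151] [-0.2766428  -0.30740231 -1.55783777] 0.0014950509703888064
[array([221.17155715, 407.39173951]), array([307.75886679, 348.37006373])] [array([221.0543504 , 434.04121131]), array([307.13527584, 373.795818  ])]
```

View pics/s15.png

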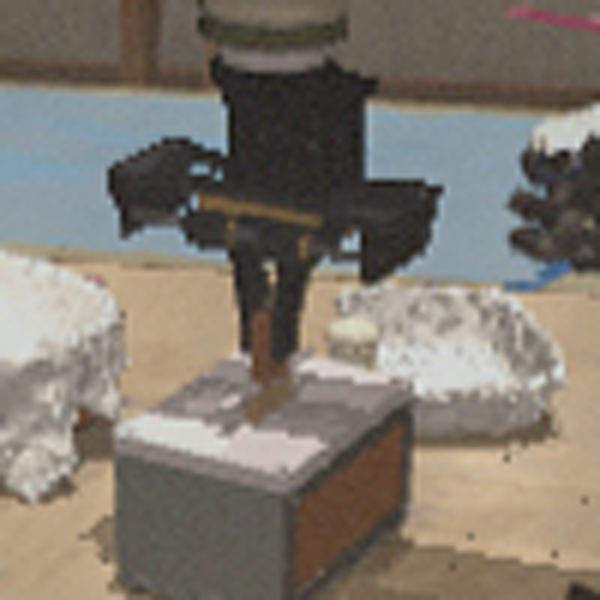

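View pics/s15r.png

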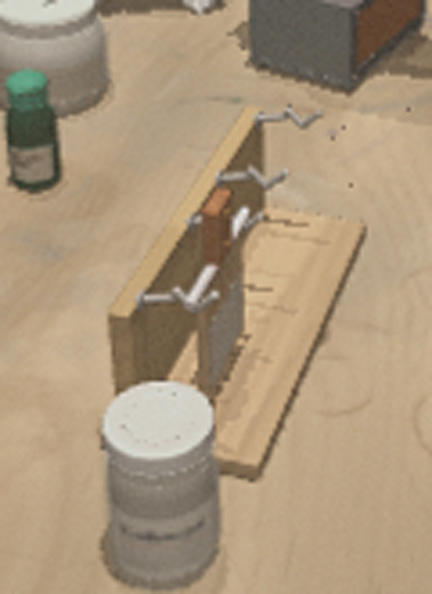

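View pics/w15.png

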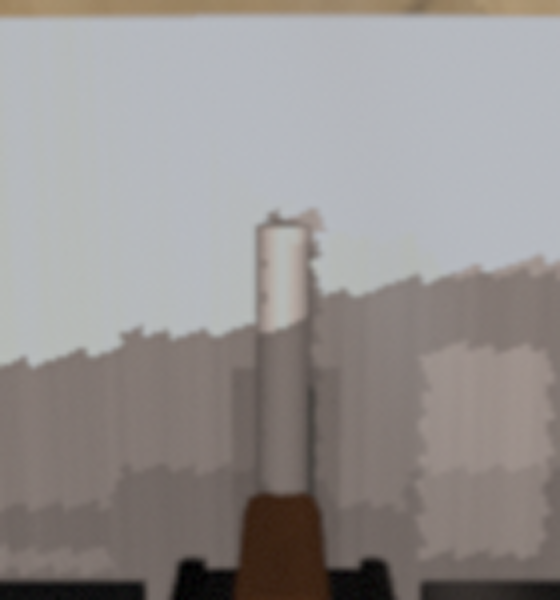

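View pics/t15.png

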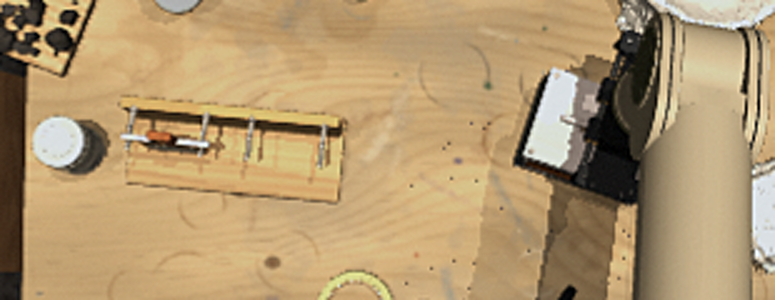

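All checks look right. The bar is about 17 mm above the lid, the foot about 23 mm above the floor, the arm is still, and force is near zero. The wide paddle still hangs on its hooks, and the jar and bottle stand upright where they were.

```bash
python3 -c "
from h import *
print(manip.sign_off())"
```

```text
the job is handed in; nothing more can be done
None
```

I lifted the narrow paddle (the −y one on the rack) straight up off its hooks, carried it to the box, and lowered its blade through the slot. I handed the job in at about 20 s with the arm still holding it by the handle.

**Last checks:**
- **Depth:** about 72 mm of the 90 mm below the crossbar is under the lid's top face. The crossbar is about 17 mm above the lid and the foot about 23 mm above the box floor.
- **Hold:** the tool is vertical and still. The gripper opening is 0.135 (11.7 mm), which matches the 12 mm handle.
- **Forces:** no contact beyond sensor noise while inserting, under about 2 N.
- **Surroundings:** the pictures show the wide paddle still on its hooks and the jar and bottle still upright; I did not re-measure their positions.

**What disagreed:**
- **Fingertip position:** both cameras put the fingertips about 30 mm above where the reported TCP implied. I set the grasp height from the pictures, and the opening then matched the handle, as above.
- **Slot position:** the top camera's estimate was about 1.5 mm off the wrist camera's in x. I used the wrist camera's, and the blade went in freely.
- **Depth method:** the depth and clearance figures come from the arm's position and the paddle's given size; the foot inside the box was not seen directly.

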